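Pack the chocolatier's tray and set its sliding stop

TASK

Pack the wooden market tray: stand all the praline cartons, round tins and chocolate-spread jars that are on the table upright in its channel, in one row from the fixed end block (cartons with their broad sides facing along the row), sliding the stop back to make room. Then slide the stop up against the row until the whole row is gently pressed tight against the end block, and back it off about 5 mm, so that the goods stay put but lift out without scuffing. Leave the mug, the ribbon spool and the sugar shaker where they stand.

Things in the scene. Friction and masses are not known exactly. Their poses are not given: they have to be found in the camera images.
- tray: beech packing tray, fixed to the table: an open channel 66 mm wide between two 16 mm rims capped with aluminium; overall 98 x 435 mm. Channel floor 10 mm above the table, rim tops 32 mm above the table. Origin on the table under the middle of the channel's width; its y axis runs along the channel towards the fixed end block, its x axis across the channel, z up. The channel is clear from y = -175 mm (stop fully back) to y = +185 mm (end block)
- end_block: the tray's fixed beech end block, 98 mm wide, 18 mm thick, 66 mm high above the table; origin on the table under the middle of its inner face, at tray y = +185 mm
- end_face (a point): middle of the end block's inner face at channel floor height; axes as the tray's (y points out of the channel, into the block)
- channel_floor (a point): point on the channel floor 10 mm above the tray's origin; axes as the tray's
- stop (a joint): sliding stop: travel along the tray's y axis in m, 0 = fully back (360 mm of clear channel), growing towards the end block, at most 0.30. Clear channel length = 0.360 - value. It rides on the rims with about 2.5 N of friction and stays where it is left. Pushing a loose row along adds up to about 6 N; 10 to 15 N in all holds it tight. At the start it stands part-way along and is in the way
- stop_face (a point): point on the stop's dark wooden face (the side that meets the goods), mid-width at channel floor height; axes as the tray's. The face is 63 mm wide and reaches 72 mm above the table; the stop's aluminium shoes and bridge reach 56 mm behind it (to -y)
- stop_knob (a point): centre of the upright brass knob on the stop: cylinder 26 mm across and 40 mm high (73 to 113 mm above the table, on a thinner neck down to 53 mm), 28 mm behind the stop's face. Can be pinched from above with the fingers across the channel, or pushed
- mug: white mug, 72 mm across, 85 mm high, with a handle; origin at its underside. Leave alone
- spool: red ribbon on a cardboard spool, 66 mm across, 40 mm high; origin at its underside. Leave alone
- shaker: steel sugar shaker, 54 mm across, 87 mm high, dark domed top; origin at its underside. Leave alone
- carton1_mid (a point): praline carton (brown with a gold band and a dark panel), 58 mm (its x) x 46 mm (its y) x 76 mm high, about 110 g; it goes into the channel with its 58 mm side across, so it takes 46 mm of the row; this point is its centre, 38 mm above its underside, z up when it stands. May be absent
- carton2_mid (a point): praline carton (brown with a gold band and a dark panel), 58 mm (its x) x 46 mm (its y) x 76 mm high, about 110 g; it goes into the channel with its 58 mm side across, so it takes 46 mm of the row; this point is its centre, 38 mm above its underside, z up when it stands. May be absent
- carton3_mid (a point): praline carton (brown with a gold band and a dark panel), 58 mm (its x) x 46 mm (its y) x 76 mm high, about 110 g; it goes into the channel with its 58 mm side across, so it takes 46 mm of the row; this point is its centre, 38 mm above its underside, z up when it stands. May be absent
- tin1_mid (a point): round tin (teal with a gold lid), 58 mm across, 72 mm high, about 130 g; this point is its centre, 36 mm above its underside, z up when it stands. May be absent
- tin2_mid (a point): round tin (red with a gold lid), 58 mm across, 72 mm high, about 130 g; this point is its centre, 36 mm above its underside, z up when it stands. May be absent
- jar1_mid (a point): jar of chocolate spread (dark brown with a cream label and a white lid), 56 mm across, 72 mm high, about 150 g; this point is its centre, 36 mm above its underside, z up when it stands. May be absent
There are look-alikes about, which are no part of the job. What is shaped like the part that bears tin1_mid but green or purple is not meant.

How it is judged:
By the outcome, as a careful person would: the job done as asked, in the order asked, and still so for the second after the job is handed in, with the robot touching nothing.
Of carton1, carton2, carton3, tin1, tin2, jar1 only 4 to 6 are there at a start; the rules pass over those that are not, and their reading is None.
At some moment in a run one of tin1, tin2, jar1 may be knocked a few centimetres aside while the robot is not near it.
It also fails if it takes over 210 s, if anything falls off the work surface, if the arm or the gripper's body presses on something with over 40 N, if the wrist force passes 120 N, or if a joint passes its speed limit or range.

ROBOT

A 6-joint arm with a two-finger parallel gripper is mounted at the origin on the work surface. World frame = base frame: x ahead of the robot, y to its left, z up, the work surface at z = 0. Lengths are in m, angles in rad, forces in N, time in s.
With the tool pointing down it reaches from about 0.275 to 0.875 m from the base axis. Payload 12.5 kg.
Tool frame: the origin (TCP) lies at the centre of the arm's flange, where the gripper is bolted on; the fingertips stand 173 mm ahead of it and the grasp point (between the pads) lies 155 mm ahead of it; y points along the fingers, z is the direction in which the jaws open and shut, and the axes are right-handed (so a half turn about y gives the same grasp; the last joint's range is limited). The gripper opens to 85 mm and grips with 20 to 120 N. Pads are 22 mm wide; open, the fingers measure 114 mm over their backs; the gripper's body (76 mm by 85 mm) begins 54 mm behind the grasp point. The pads swing forward as they close: fully open they stand 13 mm farther back than shut.
Start: joints at [-1.216, 0.351, 1.652, -0, 1.139, -0.085], TCP at [0.234, -0.498, 0.405] pointing down, gripper open.
Joint ranges: [-2.75, 2.75], [-0.79, 2.1], [0.01, 2.65], [-1.57, 4.71], [0.07, 3.14], [-2.87, 2.87]. Speed limits (rad/s): [2.22, 2.22, 2.79, 3.14, 3.14, 3.14].

INTERFACE

Orientations are given as a rotation vector (axis times angle).
In Python, from rig import robot gives the robot as it stands.
- The arm moves only by the tool servo_tool, never from a script. Its argument "series" is a list that holds one entry, the list of rows, each a list of 7 numbers: the turn, a rotation vector about the tool's x, y, z in rad, then the shift along the tool's x, y, z in cm, then the opening, from -1 (shut) to 1 (fully open), so that 0 is half open. In form: [[[ax, ay, az, tx, ty, tz, grip], ...]]. A call has 1 to 20 rows; each row is the pose to reach, as a shift and turn from the pose commanded when the call began, along the tool's axes at that moment; what a row does not reach only later rows make up. A row lasts 1/10 s, in which the tool goes at most 50 mm and 8.59 degrees, less where a joint would pass 70% of its speed; a pose out of reach is approached as far as the arm can. A call with a gripper value outside its range is refused whole. The fingers move at their own pace and stop on an object; the grip force is fixed at half the most. Time passes only in rows, so rows that repeat a pose let the fingers close. It gives the time, the measured TCP pose, the force and the opening at its end, in the units of the state.
- robot.observe(): the state, without advancing time (a new reading comes with each control period).
- robot.grab_frame(name): name is "scene" or "top" or "wrist"; returns a dict with "img" (384x512x3 uint8, red, green, blue), "fovy" (degrees; the focal length in pixels is half the picture's height over the tangent of half this angle, whatever the lens; pixels are square), "cx", "cy" (the principal point, pixels), "world_to_cam" (4x4, takes a point from world to camera coordinates). Camera axes: x right, y up, looking along -z (the intrinsics and any distortion apply to the point x, -y, -z); pixel columns grow to the right and rows downward; lengths in m; the calibration is good to about 2 mm. The wrist camera is an equidistant fisheye: a pixel r from the principal point sees the ray r / f radians off the axis. A picture is of the moment at which its call begins. There is no depth.
- robot.hand_in(): hands the job in, once; it reports no verdict.
The state is a dict: "time_s": time; "joint_positions": joint angles; "joint_velocities": joint speeds; "tau": joint torques, N m; "tool_pos": TCP position; "tool_rot": TCP orientation; "contact_force": force on the tool from outside, world axes, zero at the start; "wrist_torque": the same for the moment, N m; "opening": finger opening in m.
Only numpy, scipy, OpenCV 4.12 (cv2) and the standard library are available. Lean on these libraries where they do the work, as an engineer would, in place of code of your own. Each camera call takes 0.05 s, during which the arm holds its last target. There are 200 camera calls.

## Working session

There is one attempt and no reset: what is moved stays moved. The work goes in short steps, Python scripts to look and compute and a tool call to move; the robot and the scene stay as the last step left them, time stands still between calls to the robot, and variables do not carry over. Pictures are saved under pics/ and viewed, about 12 in all and at most 16, crops included, and the job is handed in when it is done.

Besides the shell and the picture viewer there is one more tool, called by a JSON object that holds its "name" and its "arguments". servo_tool: Moves the arm, as the interface text tells. Its arguments: {"type":"object","properties":{"series":{"type":"array","items":{"type":"array","items":{"type":"array","items":{"type":"number"}}}}},"required":["series"]}

```bash
ls; mkdir -p pics
python3 - <<'E'
from rig import robot
import cv2,numpy as np
print(robot.observe())
for n in("scene","top"):
    f=robot.grab_frame(n); print(n,f["fovy"],f["cx"],f["cy"],np.array(f["world_to_cam"]).round(4).tolist())
    cv2.imwrite(f"pics/{n}0.png",cv2.resize(f["img"][:,:,::-1],(768,576),interpolation=cv2.INTER_CUBIC)); np.save(f"pics/{n}0.npy",f["img"])
E
```

```text
pics
{'time_s': 0.0, 'joint_positions': array([-1.21555071e+00,  3.51242681e-01,  1.65243718e+00,  2.50196716e-06,
        1.13910383e+00, -8.46156851e-02]), 'joint_velocities': array([-8.54426616e-04,  2.84385841e-03, -2.19877528e-03, -1.20051912e-03,
       -1.96902506e-04,  2.32554684e-05]), 'tau': array([-9.62665617e-04, -5.06110740e+01, -2.91411245e+01, -1.11893878e-04,
        4.55981120e-03, -1.13835375e-05]), 'tool_pos': array([ 0.23416698, -0.497514  ,  0.4041498 ]), 'tool_rot': array([-0.4423144 ,  1.97910574, -1.97671328]), 'contact_force': array([-0.90955205, -0.74539631,  0.14928666]), 'wrist_torque': array([-0.02486365, -0.01532543,  0.01546518]), 'opening': 0.08581703321693225}
scene 42.92747329988916 254.5057124198853 185.4071540880533 [[-0.6903, 0.7235, -0.0081, 0.3142], [-0.5097, -0.4783, 0.7152, 0.255], [0.5135, 0.4978, 0.6989, -1.8406], [0.0, 0.0, 0.0, 1.0]]
top 50.612423192454514 260.0069208115399 184.01285402531533 [[0.0256, -0.9993, 0.0269, 0.0415], [0.996, 0.0278, 0.0853, -0.5356], [-0.086, 0.0246, 0.996, -1.4226], [0.0, 0.0, 0.0, 1.0]]
```

View pics/scene0.png

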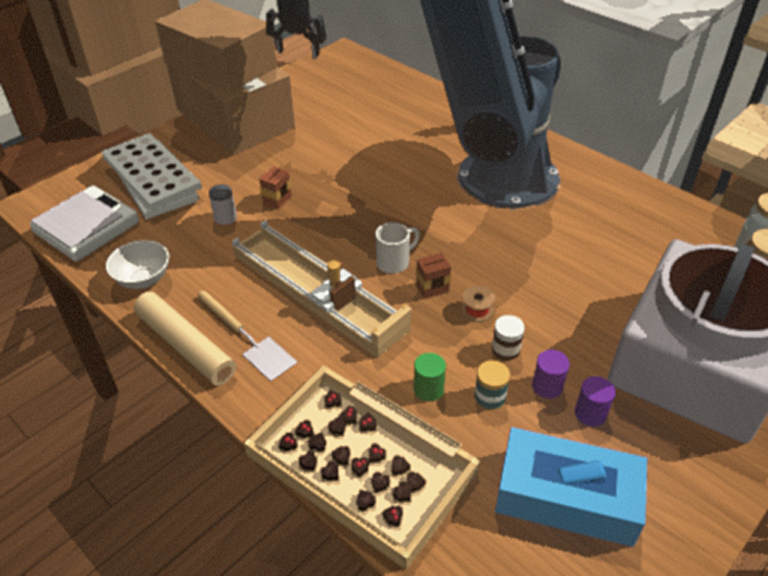

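View pics/top0.png

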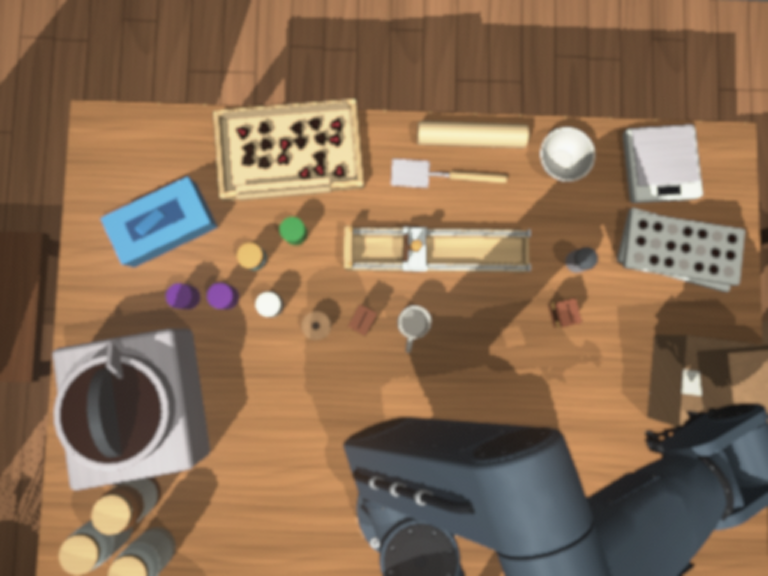

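```bash
cat > h.py <<'E'
import numpy as np,cv2
from rig import robot
from scipy.spatial.transform import Rotation as R
def cam(f):
    W=np.array(f["world_to_cam"]);return W[:3,:3],W[:3,3],192/np.tan(np.radians(f["fovy"]/2)),f["cx"],f["cy"]
def cast(f,uv,z,fish=False):
    r,t,F,cx,cy=cam(f);uv=np.atleast_2d(uv).astype(float)
    d=(uv-[cx,cy])/F
    if fish:
        a=np.linalg.norm(d,axis=1)+1e-12;k=np.sin(a)/a
        d=np.c_[d[:,0]*k,-d[:,1]*k,-np.cos(a)]
    else: d=np.c_[d[:,0],-d[:,1],-np.ones(len(d))]
    c=-r.T@t;w=d@r
    return c+w*((z-c[2])/w[:,2])[:,None]
def proj(f,p,fish=False):
    r,t,F,cx,cy=cam(f);q=np.atleast_2d(p)@r.T+t
    x,y,z=q[:,0],-q[:,1],-q[:,2]
    if fish:
        h=np.hypot(x,y);s=np.arctan2(h,z)/(h+1e-12)
        return np.c_[cx+F*x*s,cy+F*y*s]
    return np.c_[cx+F*x/z,cy+F*y/z]
E
python3 - <<'E'
from h import *
f=robot.grab_frame("top");im=f["img"]
g=robot.grab_frame("scene");
hsv=cv2.cvtColor(im,cv2.COLOR_RGB2HSV)
def pix(n,u,v): print(n,hsv[v,u],im[v,u])
for n,u,v in [("tin",167,171),("jar",179,203),("carA",242,212),("carB",377,209),("wood",300,230),("end",233,165),("rim",320,153),("knob",277,163)]: pix(n,u,v)
for n,(u,v),z in [("tin",(166.5,170.5),.072),("jar",(178.7,202.5),.072),("cA",(242,212),.076),("cB",(377,208.5),.076),("green",(195,153),.072),("spool",(210.5,216.5),.04),("mug",(276,214),.085),("shaker",(388,172),.087),("knob",(277,163),.113)]: print(n,cast(f,(u,v),z)[0].round(3))
# tray corners guess (rim tops)
for uv in [(235,152),(353,154),(353,180),(235,178)]: print("tray",cast(f,uv,.032)[0].round(3))
a=cv2.resize(im[130:240,140:420][:,:,::-1],None,fx=2.8,fy=2.8,interpolation=cv2.INTER_CUBIC)
b=cv2.resize(g["img"][100:280,140:400][:,:,::-1],None,fx=2.8,fy=2.8,interpolation=cv2.INTER_CUBIC)
b=b[:,:784]; a=a[:,:728]
cv2.imwrite("pics/crop1.png",cv2.resize(g["img"][100:280,150:400][:,:,::-1],None,fx=3.2,fy=3.2,interpolation=cv2.INTER_CUBIC))
cv2.imwrite("pics/crop2.png",cv2.resize(im[130:240,140:400][:,:,::-1],None,fx=3,fy=3,interpolation=cv2.INTER_CUBIC))
E
```

```text
tin [ 20 128 233] [233 195 116]
jar [ 36   5 248] [247 248 243]
carA [  9 129 128] [128  83  63]
carB [  9 138 140] [140  87  64]
wood [ 14 131  97] [97 70 47]
end [ 19  98 224] [224 193 138]
rim [ 18  53 172] [172 158 136]
knob [ 19 134 232] [232 189 110]
tin [0.568 0.378 0.072]
jar [0.459 0.332 0.072]
cA [0.432 0.116 0.076]
cB [ 0.457 -0.347  0.076]
green [0.631 0.284 0.072]
spool [0.415 0.226 0.04 ]
mug [0.429 0.001 0.085]
shaker [ 0.582 -0.381  0.087]
knob [0.599 0.003 0.113]
tray [0.645 0.148 0.032]
tray [ 0.651 -0.274  0.032]
tray [ 0.557 -0.275  0.032]
tray [0.552 0.145 0.032]
```

View pics/crop1.png

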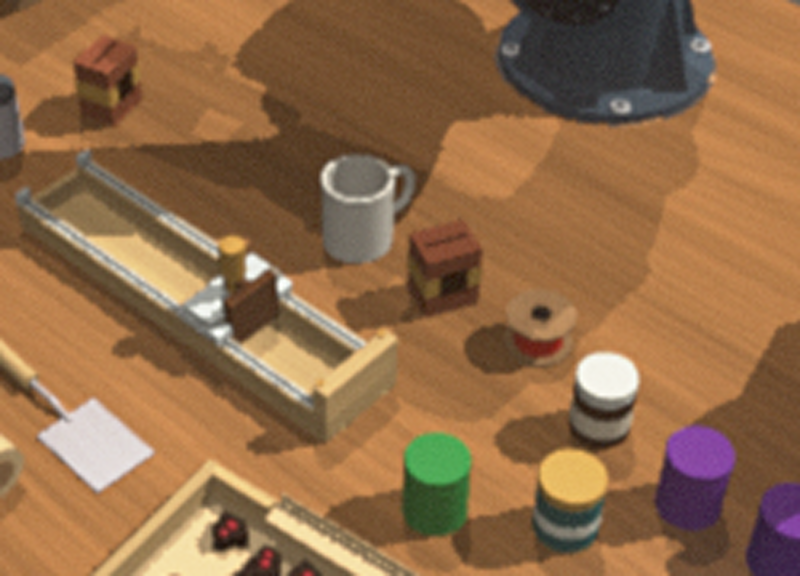

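View pics/crop2.png

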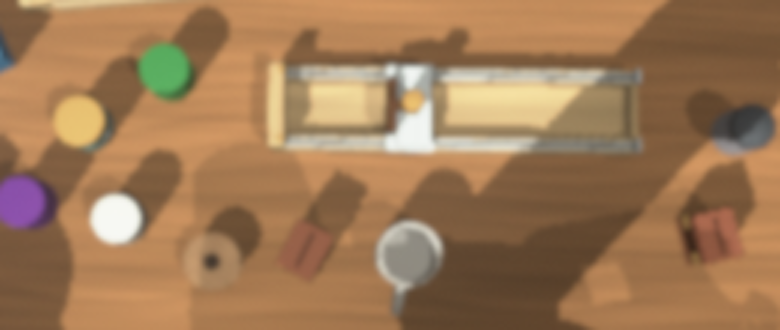

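The pictures show four goods, all upright: two cartons at crop2 (306,248) and (712,235), the teal tin at (80,122), and the jar at (117,218). The stop knob is at (413,100), and the end block is at the left (+y) end. Next I'll write a move planner and check the wrist camera's geometry.

```bash
cat >> h.py <<'E'
def plan(p,yaw=None,off=.155):
    """grasp point target p (world); jaw axis at yaw (mod pi) in xy; prints turn, shift(cm) in tool axes"""
    s=robot.observe();M=R.from_rotvec(s["tool_rot"]).as_matrix()
    if yaw is None: z=M[:,2].copy();z[2]=0;z/=np.linalg.norm(z)
    else: z=np.array([np.cos(yaw),np.sin(yaw),0])
    if z@M[:,2]<0:z=-z
    y=np.array([0,0,-1.]);T=np.c_[np.cross(y,z),y,z]
    turn=R.from_matrix(M.T@T).as_rotvec()
    sh=M.T@(np.array(p)-off*y-s["tool_pos"])*100
    n=max(np.linalg.norm(sh)/5,np.degrees(np.linalg.norm(turn))/8.59)
    print("turn",turn.round(3),"shift",sh.round(2),"rows>=",round(n,1),"t",s["time_s"])
def st():
    s=robot.observe();M=R.from_rotvec(s["tool_rot"]).as_matrix()
    print("t",s["time_s"],"grasp",(s["tool_pos"]+.155*M[:,1]).round(4),"F",s["contact_force"].round(1),"op",round(s["opening"],4),"jaw",M[:,2].round(3),"x",M[:,0].round(3),"y",M[:,1].round(3),"q",s["joint_positions"].round(2))
E
python3 - <<'E'
from h import *
st(); plan((.6,-.03,.25),0)
f=robot.grab_frame("wrist");s=robot.observe();M=R.from_rotvec(s["tool_rot"]).as_matrix()
r,t,F,cx,cy=cam(f);print("cam in tool",(M.T@(-r.T@t-s["tool_pos"])).round(3),"axes\n",(M.T@r.T).round(3),F,cx,cy)
t=robot.grab_frame("top");im=t["img"]
# rim edge: metal/wood boundary by gradient per column
g=cv2.GaussianBlur(im,(3,3),0).astype(int)
hsv=cv2.cvtColor(im,cv2.COLOR_RGB2HSV)
for u in (245,255,300,315,330,345): print(u,[(v,hsv[v,u,1],hsv[v,u,2]) for v in list(range(149,158))+list(range(173,183))])
E
```

```text
t 0.2 grasp [ 0.2341 -0.4975  0.2494] F [ 0.4 -0.1  0.3] op 0.0857 jaw [ 0.426 -0.905 -0.001] x [-0.905 -0.426 -0.   ] y [-0.     0.001 -1.   ] q [-1.22  0.35  1.65 -0.    1.14 -0.08]
turn [ 1.000e-03 -1.131e+00 -0.000e+00] shift [-5.301e+01 -4.000e-02 -2.673e+01] rows>= 11.9 t 0.2
cam in tool [-0.084  0.031 -0.   ] axes
 [[ 0.001 -0.945 -0.328]
 [-0.     0.328 -0.945]
 [ 1.     0.001 -0.   ]] 297.3186396354542 256.4437628432366 194.76893023660605
245 [(149, np.uint8(130), np.uint8(129)), (150, np.uint8(119), np.uint8(126)), (151, np.uint8(86), np.uint8(146)), (152, np.uint8(58), np.uint8(179)), (153, np.uint8(40), np.uint8(189)), (154, np.uint8(31), np.uint8(183)), (155, np.uint8(43), np.uint8(196)), (156, np.uint8(66), np.uint8(206)), (157, np.uint8(89), np.uint8(213)), (173, np.uint8(97), np.uint8(142)), (174, np.uint8(76), np.uint8(157)), (175, np.uint8(54), np.uint8(184)), (176, np.uint8(35), np.uint8(194)), (177, np.uint8(24), np.uint8(192)), (178, np.uint8(39), np.uint8(196)), (179, np.uint8(71), np.uint8(198)), (180, np.uint8(106), np.uint8(200)), (181, np.uint8(127), np.uint
[... 2817 characters left out ...]
9))]
345 [(149, np.uint8(134), np.uint8(122)), (150, np.uint8(134), np.uint8(118)), (151, np.uint8(131), np.uint8(113)), (152, np.uint8(111), np.uint8(113)), (153, np.uint8(78), np.uint8(125)), (154, np.uint8(46), np.uint8(128)), (155, np.uint8(26), np.uint8(120)), (156, np.uint8(29), np.uint8(122)), (157, np.uint8(50), np.uint8(128)), (173, np.uint8(100), np.uint8(148)), (174, np.uint8(101), np.uint8(139)), (175, np.uint8(95), np.uint8(132)), (176, np.uint8(74), np.uint8(131)), (177, np.uint8(45), np.uint8(130)), (178, np.uint8(29), np.uint8(125)), (179, np.uint8(40), np.uint8(128)), (180, np.uint8(64), np.uint8(128)), (181, np.uint8(97), np.uint8(121)), (182, np.uint8(123), np.uint8(120))]
```

{"name": "servo_tool", "arguments": {"series": [[[0,-1.13,0,-53,0,-26.7,1],[0,-1.13,0,-53,0,-26.7,1],[0,-1.13,0,-53,0,-26.7,1],[0,-1.13,0,-53,0,-26.7,1],[0,-1.13,0,-53,0,-26.7,1],[0,-1.13,0,-53,0,-26.7,1],[0,-1.13,0,-53,0,-26.7,1],[0,-1.13,0,-53,0,-26.7,1],[0,-1.13,0,-53,0,-26.7,1],[0,-1.13,0,-53,0,-26.7,1],[0,-1.13,0,-53,0,-26.7,1],[0,-1.13,0,-53,0,-26.7,1],[0,-1.13,0,-53,0,-26.7,1],[0,-1.13,0,-53,0,-26.7,1],[0,-1.13,0,-53,0,-26.7,1],[0,-1.13,0,-53,0,-26.7,1]]]}}

```text
time_s: 1.9
tool_pos: [0.5996, -0.0314, 0.4048]
tool_rot: [-1.208, 1.211, -1.211]
contact_force: [0.2, 0.2, -0.2]
opening: 0.0851
```

Run:
```python
from h import *
st()
f=robot.grab_frame("wrist");cv2.imwrite("pics/w1.png",f["img"][:,:,::-1])
print(proj(f,[[.599,.003,.113],[.6,.13,.01],[.645,.148,.032]],True).round(0))
# rim lines from top image saved at start
t=robot.grab_frame("top");im=np.load("pics/top0.npy");S=cv2.cvtColor(im,cv2.COLOR_RGB2HSV)[:,:,1].astype(float)
L=[]
for lo,hi in((150,160),(173,183)):
    P=[]
    for u in list(range(244,262))+list(range(292,346)):
        v=np.arange(lo,hi);w=np.clip(70-S[lo:hi,u],0,None);P.append((u,(v*w).sum()/w.sum()))
    W=cast(t,P,.032);L.append(np.polyfit(W[:,1],W[:,0],1));print(L[-1],np.std(W[:,0]-np.polyval(L[-1],W[:,1])))
m=(L[0]+L[1])/2;print("centre x = a*y+b",m,"sep",L[0][1]-L[1][1])
cv2.imwrite("pics/top1.png",cv2.resize(t["img"][:,:,::-1],(768,576)))
```

```text
t 1.9 grasp [ 0.5996 -0.0314  0.2498] F [ 0.2  0.2 -0.2] op 0.0851 jaw [ 1.    -0.002 -0.   ] x [-0.002 -1.     0.   ] y [-0. -0. -1.] q [-0.13  0.44  1.52 -0.    1.18 -0.13]
[[256. 152.]
 [257.  33.]
 [297.  16.]]
[-0.01678636  0.64131679] 0.00048398206824438046
[-0.01553251  0.55935898] 0.0003278620895756019
centre x = a*y+b [-0.01615943  0.60033789] sep 0.08195780998576774
```

View pics/w1.png

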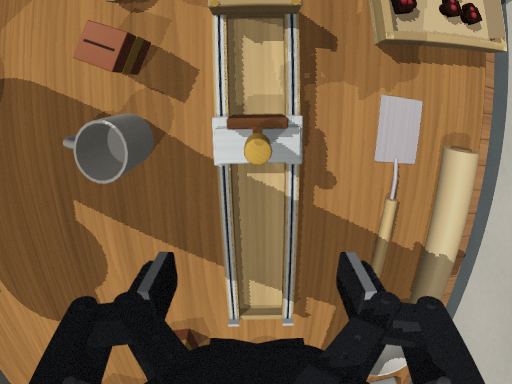

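Run:
```python
from h import *
f=robot.grab_frame("wrist")
for n,u,v,z in (("knob",258,150,.113),("endtop",257,13,.066),("stopfaceL",229,116,.072),("stopfaceR",287,118,.072),("trayendL",229,322,.032),("trayendR",292,322,.032)): print(n,cast(f,(u,v),z,True)[0].round(4))
t=robot.grab_frame("top")
for uv in ((233,165),(236,165)): print(cast(t,uv,.066)[0].round(4))
plan((.6,.003,.095),.016)
```

```text
knob [0.6006 0.0046 0.113 ]
endtop [0.6002 0.1406 0.066 ]
stopfaceL [0.5716 0.0324 0.072 ]
stopfaceR [0.6302 0.0302 0.072 ]
trayendL [ 0.5558 -0.2742  0.032 ]
trayendR [ 0.6535 -0.275   0.032 ]
[0.5939 0.1519 0.066 ]
[0.5942 0.1416 0.066 ]
turn [-0.    -0.018  0.   ] shift [-3.400e+00  1.549e+01  1.000e-02] rows>= 3.2 t 2.1
```

View pics/top1.png

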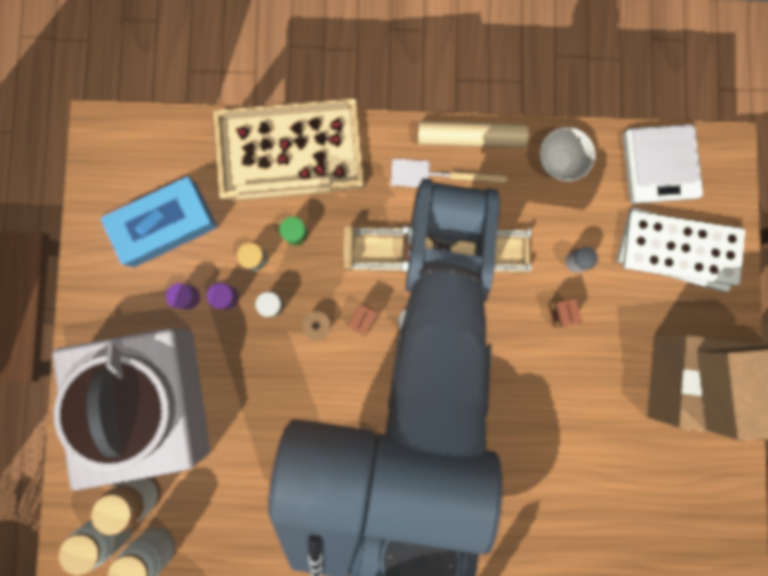

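Top view confirms the area under the arm's first pose is empty, so there are four goods. Descend on the knob.

{"name": "servo_tool", "arguments": {"series": [[[0,-0.018,0,-3.5,0,0.05,1],[0,-0.018,0,-3.5,5,0.05,1],[0,-0.018,0,-3.5,10,0.05,1],[0,-0.018,0,-3.5,13,0.05,1],[0,-0.018,0,-3.5,15.5,0.05,1],[0,-0.018,0,-3.5,15.5,0.05,1],[0,-0.018,0,-3.5,15.5,0.05,1],[0,-0.018,0,-3.5,15.5,0.05,-1],[0,-0.018,0,-3.5,15.5,0.05,-1],[0,-0.018,0,-3.5,15.5,0.05,-1],[0,-0.018,0,-3.5,15.5,0.05,-1],[0,-0.018,0,-3.5,15.5,0.05,-1],[0,-0.018,0,-3.5,15.5,0.05,-1],[0,-0.018,0,-3.5,15.5,0.05,-1],[0,-0.018,0,-3.5,15.5,0.05,-1]]]}}

```text
time_s: 3.6
tool_pos: [0.6006, 0.0046, 0.2504]
tool_rot: [-1.217, 1.197, -1.197]
contact_force: [-4.2, 0.1, 7.1]
opening: 0.0246
```

Gripped (24.6 mm ≈ knob). Slide the stop back 200 mm.

{"name": "servo_tool", "arguments": {"series": [[[0,0,0,2,0,0,-1],[0,0,0,4,0,0,-1],[0,0,0,6,0,0,-1],[0,0,0,8,0,0,-1],[0,0,0,10,0,0,-1],[0,0,0,12,0,0,-1],[0,0,0,14,0,0,-1],[0,0,0,16,0,0,-1],[0,0,0,18,0,0,-1],[0,0,0,19.5,0,0,-1],[0,0,0,20,0,0,-1],[0,0,0,20,0,0,0],[0,0,0,20,0,0,1],[0,0,0,20,0,0,1],[0,0,0,20,0,0,1],[0,0,0,20,0,0,1],[0,0,0,20,-5,0,1],[0,0,0,20,-10,0,1],[0,0,0,20,-12,0,1],[0,0,0,20,-12,0,1]]]}}

```text
time_s: 5.6
tool_pos: [0.6044, -0.1954, 0.3735]
tool_rot: [-1.215, 1.191, -1.201]
contact_force: [-0.3, 0.1, 0.6]
opening: 0.0855
```

Run:
```python
from h import *
st(); plan((.45,-.40,.25),0.016)
f=robot.grab_frame("wrist");cv2.imwrite("pics/w2.png",f["img"][:,:,::-1]); print(proj(f,[.457,-.347,.076],True))
```

```text
t 5.6 grasp [ 0.6053 -0.1957  0.2185] F [-0.3  0.1  0.6] op 0.0855 jaw [1.    0.017 0.006] x [ 0.017 -1.     0.002] y [ 0.006 -0.002 -1.   ] q [-0.39  0.53  1.45  0.    1.15 -0.4 ]
turn [-0.006  0.001  0.002] shift [ 20.2   -3.19 -15.78] rows>= 5.2 t 5.6
[[133.61633657 302.67298303]]
```

{"name": "servo_tool", "arguments": {"series": [[[-0.006,0,0,4,-3,-4,1],[-0.006,0,0,8,-3,-8,1],[-0.006,0,0,12,-3,-12,1],[-0.006,0,0,15,-3,-15.5,1],[-0.006,0,0,15,-3,-15.5,1],[-0.006,0,0,15,-3,-15.5,1]]]}}

```text
time_s: 6.25
tool_pos: [0.4497, -0.3496, 0.3982]
tool_rot: [-1.221, 1.206, -1.194]
contact_force: [0.2, 0.1, -0.2]
opening: 0.0853
```

```bash
cat >> h.py <<'E'
def carton(guess,name):
    """top face of a carton in the wrist view: brown top mask near guess -> rectangle on z=.076"""
    f=robot.grab_frame("wrist");im=f["img"];h=cv2.cvtColor(im,cv2.COLOR_RGB2HSV)
    u,v=proj(f,[*guess,.076],True)[0].astype(int)
    cv2.imwrite(name,cv2.resize(im[max(v-70,0):v+70,max(u-70,0):u+70][:,:,::-1],None,fx=4,fy=4))
    print("uv",u,v,h[v,u],h[v+6,u+6]);return f,h,u,v
E
python3 - <<'E'
from h import *
st();carton((.457,-.347),"pics/cB.png")
E
```

```text
t 6.25 grasp [ 0.4484 -0.3494  0.2432] F [ 0.2  0.1 -0.2] op 0.0853 jaw [ 1.     0.014 -0.008] x [ 0.014 -1.    -0.002] y [-0.008  0.001 -1.   ] q [-0.74  0.39  1.61 -0.    1.15 -0.75]
uv 266 177 [  9 143 148] [  9 154  86]
```

View pics/cB.png

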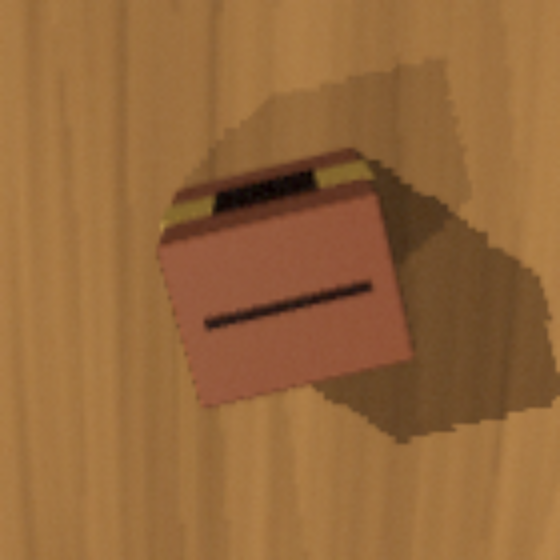

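Run:
```python
from h import *
f=robot.grab_frame("wrist")
c=np.array([(160,245),(377,193),(412,355),(205,406)])/4+[196,107]
W=cast(f,c,.076,True)[:,:2];print(W.round(4),"sides",np.linalg.norm(W-np.roll(W,-1,0),axis=1).round(4),"ctr",W.mean(0).round(4))
d=W[1]-W[0]+W[2]-W[3];y=np.arctan2(d[1],d[0]);print("yaw",y)
plan((*W.mean(0),.048),y)
```

```text
[[ 0.4269 -0.3369]
 [ 0.4812 -0.3225]
 [ 0.4924 -0.3653]
 [ 0.4385 -0.3804]] sides [0.0562 0.0442 0.056  0.045 ] ctr [ 0.4598 -0.3513]
yaw 0.2664355563679892
turn [ 0.007 -0.25  -0.002] shift [ 0.39 19.54  0.95] rows>= 3.9 t 6.35
```

{"name": "servo_tool", "arguments": {"series": [[[0,-0.125,0,0.4,3,0.95,1],[0,-0.25,0,0.4,6,0.95,1],[0,-0.25,0,0.4,9,0.95,1],[0,-0.25,0,0.4,12,0.95,1],[0,-0.25,0,0.4,15,0.95,1],[0,-0.25,0,0.4,17.5,0.95,1],[0,-0.25,0,0.4,19.5,0.95,1],[0,-0.25,0,0.4,19.5,0.95,1],[0,-0.25,0,0.4,19.5,0.95,0],[0,-0.25,0,0.4,19.5,0.95,-1],[0,-0.25,0,0.4,19.5,0.95,-1],[0,-0.25,0,0.4,19.5,0.95,-1],[0,-0.25,0,0.4,19.5,0.95,-1],[0,-0.25,0,0.4,19.5,0.95,-1],[0,-0.25,0,0.4,17.5,0.95,-1],[0,-0.25,0,0.4,14.5,0.95,-1],[0,-0.25,0,0.4,10.5,0.95,-1],[0,-0.25,0,0.4,7.5,0.95,-1],[0,-0.25,0,0.4,7.5,0.95,-1]]]}}

```text
time_s: 8.25
tool_pos: [0.4612, -0.3523, 0.329]
tool_rot: [-1.328, 1.009, -1.013]
contact_force: [0.8, -0.5, -2.1]
opening: 0.0575
```

Run:
```python
from h import *
st(); plan((.5985,.105,.168),0.016)
```

```text
t 8.25 grasp [ 0.4611 -0.3531  0.174 ] F [ 0.8 -0.5 -2.1] op 0.0575 jaw [ 0.965  0.264 -0.002] x [ 0.264 -0.965  0.005] y [-0.001 -0.005 -1.   ] q [-0.73  0.49  1.64 -0.    1.01 -1.  ]
turn [0.001 0.251 0.005] shift [-40.49   0.37  25.31] rows>= 9.6 t 8.25
```

{"name": "servo_tool", "arguments": {"series": [[[0,0,0,-4,-1,2.5,-1],[0,0.125,0,-9,-1,5.6,-1],[0,0.25,0,-13.5,-1,8.4,-1],[0,0.25,0,-18,-1,11.2,-1],[0,0.25,0,-22.5,-1,14,-1],[0,0.25,0,-27,-1,16.8,-1],[0,0.25,0,-31.5,-1,19.6,-1],[0,0.25,0,-36,-1,22.4,-1],[0,0.25,0,-39,-1,24.5,-1],[0,0.25,0,-41,-1,25.4,-1],[0,0.25,0,-41.1,-1,25.45,-1],[0,0.25,0,-41.1,-1,25.45,-1],[0,0.25,0,-41.1,-1,25.45,-1]]]}}

```text
time_s: 9.55
tool_pos: [0.5975, 0.1108, 0.3332]
tool_rot: [-1.222, 1.202, -1.194]
contact_force: [-0.3, -0.1, -1.5]
opening: 0.0573
```

Run:
```python
from h import *
st(); plan((.5985,.111,.059),0.016)
f=robot.grab_frame("wrist");cv2.imwrite("pics/w3.png",f["img"][:,:,::-1])
```

```text
t 9.55 grasp [0.5964 0.1108 0.1782] F [-0.3 -0.1 -1.5] op 0.0573 jaw [ 1.     0.016 -0.007] x [ 0.016 -1.     0.   ] y [-0.007 -0.    -1.   ] q [0.11 0.53 1.56 0.   1.06 0.09]
turn [0.007 0.    0.   ] shift [-0.02 11.92  0.18] rows>= 2.4 t 9.55
```

View pics/w3.png

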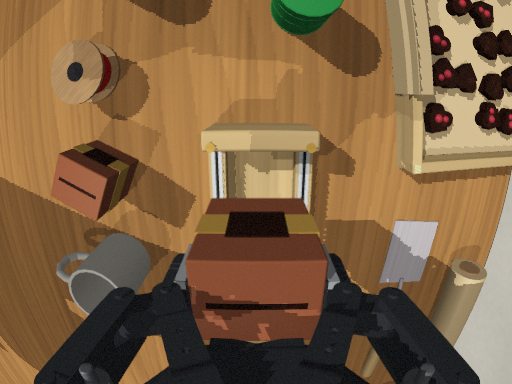

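{"name": "servo_tool", "arguments": {"series": [[[0.007,0,0,0,3,0.1,-1],[0.007,0,0,0,6,0.1,-1],[0.007,0,0,0,8.5,0.1,-1],[0.007,0,0,0,10.5,0.1,-1],[0.007,0,0,0,11.5,0.1,-1],[0.007,0,0,0,11.8,0.1,-1],[0.007,0,0,0,11.8,0.1,-1]]]}}

```text
time_s: 10.3
tool_pos: [0.5982, 0.111, 0.2164]
tool_rot: [-1.216, 1.196, -1.198]
contact_force: [0.6, -0.9, -0.8]
opening: 0.0575
```

Run:
```python
from h import *
st(); plan((.5985,.111,.058),0.016)
f=robot.grab_frame("wrist")
for u,v in((204,150),(262,151),(320,150)):print(cast(f,(u,v),.066,True))
```

```text
t 10.3 grasp [0.5984 0.111  0.0614] F [ 0.6 -0.9 -0.8] op 0.0575 jaw [1.    0.016 0.001] x [ 0.016 -1.     0.   ] y [ 0.001 -0.    -1.   ] q [ 0.11  0.69  1.62 -0.    0.83  0.09]
turn [-0.001  0.     0.   ] shift [-0.    0.34  0.03] rows>= 0.1 t 10.3
[[0.57530778 0.17306039 0.066     ]]
[[0.59912232 0.17281137 0.066     ]]
[[0.62308954 0.17387322 0.066     ]]
```

{"name": "servo_tool", "arguments": {"series": [[[0,0,0,0,0.2,0,-1],[0,0,0,0,0.3,0,-1],[0,0,0,0,0.3,0,-1],[0,0,0,0,0.3,0,0],[0,0,0,0,0.3,0,1],[0,0,0,0,0.3,0,1],[0,0,0,0,0.3,0,1],[0,0,0,0,0.3,0,1],[0,0,0,0,-4,0,1],[0,0,0,0,-8,0,1],[0,0,0,0,-12,-4,1],[0,0,0,0,-16,-8,1],[0,0,0,0,-18,-12,1],[0,0,0,0,-18.5,-16,1],[0,0,0,0,-18.5,-16.5,1],[0,0,0,0,-18.5,-16.5,1],[0,0,0,0,-18.5,-16.5,1]]]}}

```text
time_s: 12.05
tool_pos: [0.4337, 0.109, 0.4005]
tool_rot: [-1.216, 1.196, -1.197]
contact_force: [-0.9, 0.1, 0.2]
opening: 0.0853
```

```bash
cat >> h.py <<'E'
def cart(guess,name=None):
    f=robot.grab_frame("wrist");im=f["img"];h=cv2.cvtColor(cv2.GaussianBlur(im,(3,3),0),cv2.COLOR_RGB2HSV).astype(int)
    u,v=proj(f,[*guess,.076],True)[0].astype(int)
    print("uv",u,v,h[v-6:v+7:6,u-6:u+7:6].reshape(-1,3).tolist())
    m=((h[:,:,0]<=11)&(h[:,:,1]>110)&(h[:,:,2]>115)).astype(np.uint8)
    m=cv2.morphologyEx(m,cv2.MORPH_CLOSE,np.ones((7,7)));m=cv2.morphologyEx(m,cv2.MORPH_OPEN,np.ones((5,5)))
    C=[c for c in cv2.findContours(m,0,2)[0] if cv2.contourArea(c)>300]
    c=min(C,key=lambda c:np.linalg.norm(c.mean((0,1))-[u,v]))
    W=cast(f,c[:,0],.076,True)[:,:2]
    r=cv2.minAreaRect((W*1000).astype(np.float32));B=cv2.boxPoints(r)/1000
    e=B-np.roll(B,-1,0);d=e[np.argmax(np.linalg.norm(e,axis=1))];y=(np.arctan2(d[1],d[0])+np.pi/2)%np.pi-np.pi/2
    print("rect",np.round(r[0],1),np.round(r[1],1),"yaw",y)
    if name: cv2.imwrite(name,np.hstack([im[:,:,::-1][max(v-90,0):v+90,max(u-90,0):u+90]]).repeat(3,0).repeat(3,1))
    return np.array(r[0])/1000,y
E
python3 - <<'E'
from h import *
st();c,y=cart((.432,.116),"pics/cA.png");plan((*c,.048),y)
E
```

```text
t 12.05 grasp [0.434  0.109  0.2455] F [-0.9  0.1  0.2] op 0.0853 jaw [1.    0.017 0.001] x [ 0.017 -1.     0.   ] y [ 0.001  0.    -1.   ] q [ 0.14  0.17  1.91 -0.    1.06  0.13]
uv 255 171 [[8, 142, 72], [9, 151, 152], [9, 149, 152], [9, 150, 153], [9, 151, 125], [9, 152, 69], [9, 146, 154], [10, 150, 153], [9, 150, 153]]
rect [429.7 120.6] [44.6 56.8] yaw -0.44217575
turn [-0.001  0.459 -0.   ] shift [-1.18 19.73 -0.42] rows>= 4.0 t 12.1
```

View pics/cA.png

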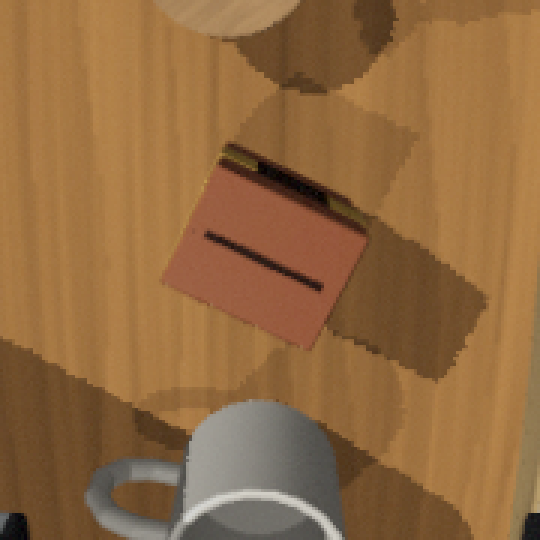

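{"name": "servo_tool", "arguments": {"series": [[[0,0.12,0,-1.2,2,-0.4,1],[0,0.24,0,-1.2,4,-0.4,1],[0,0.36,0,-1.2,7,-0.4,1],[0,0.46,0,-1.2,10,-0.4,1],[0,0.46,0,-1.2,14,-0.4,1],[0,0.46,0,-1.2,17,-0.4,1],[0,0.46,0,-1.2,19.2,-0.4,1],[0,0.46,0,-1.2,19.7,-0.4,1],[0,0.46,0,-1.2,19.7,-0.4,1],[0,0.46,0,-1.2,19.7,-0.4,0],[0,0.46,0,-1.2,19.7,-0.4,-1],[0,0.46,0,-1.2,19.7,-0.4,-1],[0,0.46,0,-1.2,19.7,-0.4,-1],[0,0.46,0,-1.2,19.7,-0.4,-1],[0,0.46,0,-1.2,19.7,-0.4,-1],[0,0.46,0,-1.2,17.5,-0.4,-1],[0,0.46,0,-1.2,14.5,-0.4,-1],[0,0.46,0,-1.2,10.5,-0.4,-1],[0,0.46,0,-1.2,7.5,-0.4,-1],[0,0.46,0,-1.2,7.5,-0.4,-1]]]}}

```text
time_s: 14.1
tool_pos: [0.4295, 0.121, 0.3296]
tool_rot: [-0.958, 1.522, -1.529]
contact_force: [0.4, 0.5, -1.2]
opening: 0.0577
```

Run:
```python
from h import *
st(); plan((.599,.061,.17),0.016)
```

```text
t 14.1 grasp [0.4308 0.1212 0.1746] F [ 0.4  0.5 -1.2] op 0.0577 jaw [ 0.903 -0.429  0.007] x [-0.429 -0.903 -0.005] y [ 0.009  0.001 -1.   ] q [ 0.17  0.27  1.99 -0.    0.88  0.61]
turn [-0.008 -0.459 -0.003] shift [-1.84  0.6  17.89] rows>= 3.6 t 14.1
```

{"name": "servo_tool", "arguments": {"series": [[[0,-0.12,0,-0.4,0,4,-1],[0,-0.24,0,-0.8,0,8,-1],[0,-0.36,0,-1.3,0,12,-1],[0,-0.459,0,-1.7,0,16,-1],[0,-0.459,0,-1.8,0.5,17.8,-1],[0,-0.459,0,-1.8,0.5,17.8,-1],[0,-0.459,0,-1.8,0.5,17.8,-1]]]}}

```text
time_s: 14.8
tool_pos: [0.5968, 0.0609, 0.3199]
tool_rot: [-1.217, 1.198, -1.197]
contact_force: [-0.1, 0.7, -0.7]
opening: 0.0572
```

Run:
```python
from h import *
st(); plan((.599,.060,.058),0.016)
f=robot.grab_frame("wrist");cv2.imwrite("pics/w4.png",f["img"][:,:,::-1])
```

```text
t 14.8 grasp [0.5967 0.0609 0.1649] F [-0.1  0.7 -0.7] op 0.0572 jaw [ 1.     0.015 -0.001] x [ 0.015 -1.    -0.   ] y [-0.001  0.    -1.   ] q [0.02 0.54 1.59 0.   1.01 0.01]
turn [ 0.001 -0.001 -0.   ] shift [ 0.09 10.69  0.23] rows>= 2.1 t 14.8
```

View pics/w4.png

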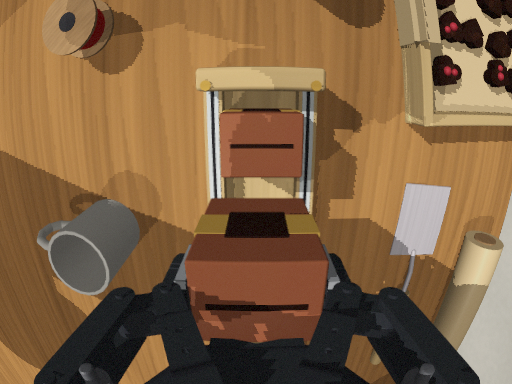

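{"name": "servo_tool", "arguments": {"series": [[[0,0,0,0.1,3,0.2,-1],[0,0,0,0.1,6,0.2,-1],[0,0,0,0.1,8.5,0.2,-1],[0,0,0,0.1,10,0.2,-1],[0,0,0,0.1,10.6,0.2,-1],[0,0,0,0.1,10.7,0.2,-1],[0,0,0,0.1,10.7,0.2,-1],[0,0,0,0.1,10.7,0.2,-1]]]}}

```text
time_s: 15.65
tool_pos: [0.5996, 0.0601, 0.2147]
tool_rot: [-1.215, 1.196, -1.198]
contact_force: [-1.8, 0.7, 4.1]
opening: 0.0576
```

Run:
```python
from h import *
st(); plan((.459,.332,.25),0.016)
```

```text
t 15.65 grasp [0.5999 0.0601 0.0597] F [-1.8  0.7  4.1] op 0.0576 jaw [1.    0.016 0.002] x [ 0.016 -1.    -0.   ] y [ 0.002  0.    -1.   ] q [0.02 0.69 1.64 0.   0.82 0.01]
turn [-0.002  0.    -0.   ] shift [-27.42 -19.05 -13.57] rows>= 7.2 t 15.65
```

{"name": "servo_tool", "arguments": {"series": [[[0,0,0,0,0,0,0],[0,0,0,0,0,0,1],[0,0,0,0,0,0,1],[0,0,0,0,0,0,1],[0,0,0,0,0,0,1],[0,0,0,0,-4,0,1],[0,0,0,0,-8,0,1],[0,0,0,-1,-12,-0.5,1],[0,0,0,-5,-15,-2.5,1],[0,0,0,-9,-18,-4.5,1],[0,0,0,-13,-19,-6.5,1],[0,0,0,-17,-19,-8.5,1],[0,0,0,-21,-19,-10.5,1],[0,0,0,-25,-19,-12.5,1],[0,0,0,-27.4,-19,-13.5,1],[0,0,0,-27.4,-19,-13.5,1],[0,0,0,-27.4,-19,-13.5,1],[0,0,0,-27.4,-19,-13.5,1]]]}}

```text
time_s: 17.45
tool_pos: [0.4603, 0.3309, 0.4036]
tool_rot: [-1.216, 1.197, -1.199]
contact_force: [0.1, -0.6, 0.0]
opening: 0.0849
```

```bash
cat >> h.py <<'E'
def lid(guess,kind,z=.072):
    f=robot.grab_frame("wrist");im=f["img"];h=cv2.cvtColor(im,cv2.COLOR_RGB2HSV).astype(int);H,S,V=h[:,:,0],h[:,:,1],h[:,:,2]
    m=(S<40)&(V>120) if kind=="jar" else (H>16)&(H<28)&(S>90)&(V>170)
    m=cv2.morphologyEx(m.astype(np.uint8),cv2.MORPH_OPEN,np.ones((5,5)))
    u,v=proj(f,[*guess,z],True)[0].astype(int);print("uv",u,v,h[min(max(v,0),383),min(max(u,0),511)])
    for c in cv2.findContours(m,0,2)[0]:
        if cv2.contourArea(c)<400: continue
        W=cast(f,cv2.convexHull(c)[:,0],z,True)[:,:2]
        (x,y),r=cv2.minEnclosingCircle((W*1000).astype(np.float32))
        if r<60: print("blob",cv2.boundingRect(c),"ctr mm",round(x,1),round(y,1),"diam",round(2*r,1),"area-diam",round(2000*np.sqrt(cv2.contourArea(W.astype(np.float32))/np.pi),1))
E
python3 - <<'E'
from h import *
st();lid((.459,.332),"jar");lid((.568,.378),"tin")
f=robot.grab_frame("wrist");cv2.imwrite("pics/w5.png",f["img"][:,:,::-1])
E
```

```text
t 17.45 grasp [0.4604 0.3309 0.2486] F [ 0.1 -0.6  0. ] op 0.0849 jaw [1.    0.015 0.001] x [ 0.015 -1.     0.   ] y [ 0.001 -0.    -1.   ] q [ 0.54  0.38  1.61 -0.    1.15  0.53]
uv 255 175 [ 30   9 208]
blob (231, 145, 52, 51) ctr mm 460.0 337.6 diam 55.2 area-diam 53.9
uv 359 135 [ 21 154 190]
blob (337, 118, 49, 39) ctr mm 570.3 383.6 diam 56.3 area-diam 46.0
blob (454, 76, 58, 29) ctr mm 740.0 449.0 diam 110.4 area-diam 53.7
```

View pics/w5.png

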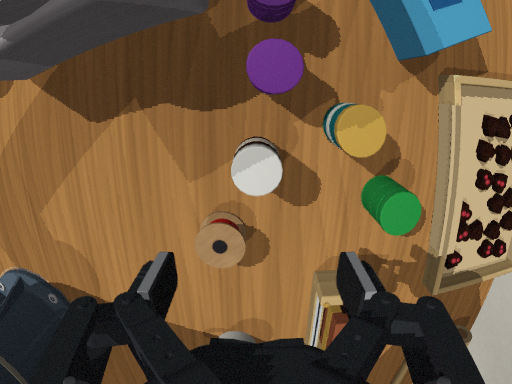

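Picture: jar's white lid at (257,167), tin's gold lid at (360,131), with purple, green and spool well clear of both. Take the jar.

{"name": "servo_tool", "arguments": {"series": [[[0,0,0,-0.7,4,0,1],[0,0,0,-0.7,8,0,1],[0,0,0,-0.7,12,0,1],[0,0,0,-0.7,16,0,1],[0,0,0,-0.7,19,0,1],[0,0,0,-0.7,20,0,1],[0,0,0,-0.7,20,0,1],[0,0,0,-0.7,20,0,1],[0,0,0,-0.7,20,0,0],[0,0,0,-0.7,20,0,-1],[0,0,0,-0.7,20,0,-1],[0,0,0,-0.7,20,0,-1],[0,0,0,-0.7,20,0,-1],[0,0,0,-0.7,20,0,-1],[0,0,0,-0.7,18,0,-1],[0,0,0,-0.7,14,0,-1],[0,0,0,-0.7,10,0,-1],[0,0,0,-0.7,7.5,0,-1],[0,0,0,-0.7,7.5,0,-1]]]}}

```text
time_s: 19.5
tool_pos: [0.4603, 0.3391, 0.3327]
tool_rot: [-1.209, 1.194, -1.198]
contact_force: [0.6, -0.1, -2.3]
opening: 0.0546
```

Run:
```python
from h import *
st(); plan((.5998,.004,.175),0.016)
```

```text
t 19.5 grasp [0.4614 0.3396 0.1777] F [ 0.6 -0.1 -2.3] op 0.0546 jaw [1.    0.016 0.007] x [ 0.016 -1.    -0.004] y [ 0.007  0.004 -1.   ] q [ 0.55  0.47  1.66 -0.    1.    0.54]
turn [-0.007  0.    -0.004] shift [33.73  0.24 13.4 ] rows>= 7.3 t 19.5
```

{"name": "servo_tool", "arguments": {"series": [[[0,0,0,4,0,1.6,-1],[0,0,0,8.5,0,3.4,-1],[0,0,0,13,0,5.2,-1],[0,0,0,17.5,0,7,-1],[0,0,0,22,0,8.7,-1],[0,0,0,26.5,0,10.5,-1],[0,0,0,31,0,12.3,-1],[0,0,0,33.5,0,13.3,-1],[0,0,0,33.7,0,13.4,-1],[0,0,0,33.7,0,13.4,-1],[0,0,0,33.7,0,13.4,-1]]]}}

```text
time_s: 20.6
tool_pos: [0.5988, 0.0048, 0.3282]
tool_rot: [-1.217, 1.197, -1.197]
contact_force: [0.5, -0.2, -2.9]
opening: 0.0549
```

Run:
```python
from h import *
st(); plan((.6003,.004,.059),0.016)
f=robot.grab_frame("wrist");cv2.imwrite("pics/w6.png",f["img"][:,:,::-1])
c,y=cart((.599,.06)) # z differs (.086)
```

```text
t 20.6 grasp [0.5988 0.0049 0.1732] F [ 0.5 -0.2 -2.9] op 0.0549 jaw [ 1.     0.017 -0.   ] x [ 0.017 -1.    -0.   ] y [-0.  0. -1.] q [-0.07  0.52  1.59  0.    1.03 -0.09]
turn [ 0.     0.001 -0.   ] shift [ 0.09 11.42  0.15] rows>= 2.3 t 20.6
uv 258 134 [[10, 160, 134], [10, 155, 133], [10, 158, 132], [9, 156, 119], [9, 158, 118], [9, 156, 119], [9, 161, 122], [9, 158, 121], [9, 156, 121]]
rect [599.4  58.7] [59.  47.3] yaw 0.0109016895
```

View pics/w6.png

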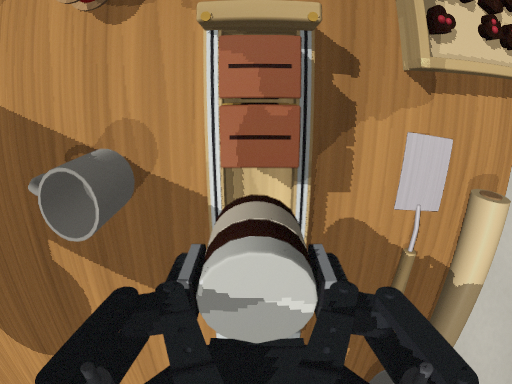

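{"name": "servo_tool", "arguments": {"series": [[[0,0,0,0.1,3,0.1,-1],[0,0,0,0.1,6,0.1,-1],[0,0,0,0.1,9,0.1,-1],[0,0,0,0.1,10.7,0.1,-1],[0,0,0,0.1,11.3,0.1,-1],[0,0,0,0.1,11.4,0.1,-1],[0,0,0,0.1,11.4,0.1,-1],[0,0,0,0.1,11.4,0.1,0],[0,0,0,0.1,11.4,0.1,1],[0,0,0,0.1,11.4,0.1,1],[0,0,0,0.1,11.4,0.1,1],[0,0,0,0.1,11.4,0.1,1],[0,0,0,0.1,8,0.1,1],[0,0,0,0.1,4,0.1,1],[0,0,0,-4,0,0,1],[0,0,0,-9,-4,-0.4,1],[0,0,0,-13,-8,-0.6,1],[0,0,0,-17,-8,-1,1],[0,0,0,-17,-8,-1,1]]]}}

```text
time_s: 22.6
tool_pos: [0.5858, 0.1772, 0.4112]
tool_rot: [-1.214, 1.193, -1.196]
contact_force: [-0.2, -0.9, 0.3]
opening: 0.0856
```

Run:
```python
from h import *
st(); plan((.57,.382,.25),0.016)
```

```text
t 22.6 grasp [0.5865 0.1774 0.2562] F [-0.2 -0.9  0.3] op 0.0856 jaw [1.    0.019 0.005] x [ 0.019 -1.    -0.001] y [ 0.005  0.002 -1.   ] q [0.22 0.46 1.48 0.   1.2  0.2 ]
turn [-0.005  0.003 -0.001] shift [-20.51   0.64  -1.2 ] rows>= 4.1 t 22.6
```

{"name": "servo_tool", "arguments": {"series": [[[-0.005,0,0,-5,0.6,-0.3,1],[-0.005,0,0,-10,0.6,-0.6,1],[-0.005,0,0,-15,0.6,-1,1],[-0.005,0,0,-20.5,0.6,-1.2,1],[-0.005,0,0,-20.5,0.6,-1.2,1],[-0.005,0,0,-20.5,0.6,-1.2,1]]]}}

```text
time_s: 23.2
tool_pos: [0.5709, 0.3792, 0.4017]
tool_rot: [-1.222, 1.199, -1.194]
contact_force: [0.5, -1.2, -0.3]
opening: 0.0853
```

Run:
```python
from h import *
st();lid((.57,.382),"tin")
```

```text
t 23.2 grasp [0.5702 0.3791 0.2467] F [ 0.5 -1.2 -0.3] op 0.0853 jaw [ 1.     0.018 -0.005] x [ 0.018 -1.     0.001] y [-0.005 -0.001 -1.   ] q [0.52 0.61 1.26 0.   1.28 0.5 ]
uv 257 174 [ 21 149 199]
blob (240, 323, 68, 10) ctr mm 595.9 167.5 diam 93.0 area-diam 42.0
blob (232, 147, 54, 52) ctr mm 570.4 382.9 diam 57.2 area-diam 55.9
```

{"name": "servo_tool", "arguments": {"series": [[[0,0,0,-0.3,4,0,1],[0,0,0,-0.3,8,0,1],[0,0,0,-0.3,12,0,1],[0,0,0,-0.3,16,0,1],[0,0,0,-0.3,19,0,1],[0,0,0,-0.3,19.9,0,1],[0,0,0,-0.3,19.9,0,1],[0,0,0,-0.3,19.9,0,1],[0,0,0,-0.3,19.9,0,0],[0,0,0,-0.3,19.9,0,-1],[0,0,0,-0.3,19.9,0,-1],[0,0,0,-0.3,19.9,0,-1],[0,0,0,-0.3,19.9,0,-1],[0,0,0,-0.3,19.9,0,-1],[0,0,0,-0.3,18,0,-1],[0,0,0,-0.3,14,0,-1],[0,0,0,-0.3,10,0,-1],[0,0,0,-0.3,7.5,0,-1],[0,0,0,-0.3,7.5,0,-1]]]}}

```text
time_s: 25.15
tool_pos: [0.5713, 0.3818, 0.3337]
tool_rot: [-1.212, 1.197, -1.196]
contact_force: [-0.2, -0.5, -0.7]
opening: 0.0568
```

Run:
```python
from h import *
st(); plan((.6012,-.058,.175),0.016)
```

```text
t 25.15 grasp [0.5717 0.3824 0.1787] F [-0.2 -0.5 -0.7] op 0.0568 jaw [1.    0.016 0.003] x [ 0.016 -1.    -0.004] y [ 0.003  0.004 -1.   ] q [0.52 0.67 1.32 0.   1.15 0.5 ]
turn [-0.003  0.    -0.004] shift [44.03  0.21  2.28] rows>= 8.8 t 25.15
```

{"name": "servo_tool", "arguments": {"series": [[[0,0,0,4,0,0.2,-1],[0,0,0,8.5,0,0.4,-1],[0,0,0,13,0,0.7,-1],[0,0,0,17.5,0,0.9,-1],[0,0,0,22,0,1.1,-1],[0,0,0,26.5,0,1.4,-1],[0,0,0,31,0,1.6,-1],[0,0,0,35.5,0,1.8,-1],[0,0,0,40,0,2.1,-1],[0,0,0,43,0,2.3,-1],[0,0,0,44,0,2.3,-1],[0,0,0,44,0,2.3,-1],[0,0,0,44,0,2.3,-1]]]}}

```text
time_s: 26.45
tool_pos: [0.6007, -0.0571, 0.3275]
tool_rot: [-1.22, 1.201, -1.195]
contact_force: [-1.0, 0.4, -1.5]
opening: 0.057
```

Run:
```python
from h import *
st(); plan((.6012,-.058,.058),0.016)
lid((.600,.004),"jar",.082)
```

```text
t 26.45 grasp [ 0.6    -0.057   0.1725] F [-1.   0.4 -1.5] op 0.057 jaw [ 1.     0.016 -0.005] x [ 0.016 -1.    -0.   ] y [-0.005  0.    -1.   ] q [-0.17  0.53  1.58 -0.    1.04 -0.19]
turn [ 0.005  0.    -0.   ] shift [ 0.1  11.45  0.1 ] rows>= 2.3 t 26.45
uv 259 127 [ 30   9 201]
blob (223, 95, 74, 73) ctr mm 600.0 1.0 diam 54.4 area-diam 53.6
blob (403, 77, 55, 91) ctr mm 738.8 18.7 diam 78.5 area-diam 64.1
```

{"name": "servo_tool", "arguments": {"series": [[[0.005,0,0,0.4,3,0.1,-1],[0.005,0,0,0.4,6,0.1,-1],[0.005,0,0,0.4,9,0.1,-1],[0.005,0,0,0.4,10.7,0.1,-1],[0.005,0,0,0.4,11.3,0.1,-1],[0.005,0,0,0.4,11.4,0.1,-1],[0.005,0,0,0.4,11.4,0.1,-1],[0.005,0,0,0.4,11.4,0.1,0],[0.005,0,0,0.4,11.4,0.1,1],[0.005,0,0,0.4,11.4,0.1,1],[0.005,0,0,0.4,11.4,0.1,1],[0.005,0,0,0.4,11.4,0.1,1],[0.005,0,0,0.4,8,0.1,1],[0.005,0,0,0.4,4,0.1,1],[0.005,0,0,4,-1,0.1,1],[0.005,0,0,8,-4,0.1,1],[0.005,0,0,11,-4,0.1,1],[0.005,0,0,11,-4,0.1,1],[0.005,0,0,11,-4,0.1,1]]]}}

```text
time_s: 28.4
tool_pos: [0.6036, -0.1686, 0.3674]
tool_rot: [-1.215, 1.198, -1.199]
contact_force: [0.2, 0.6, -0.8]
opening: 0.0851
```

Run:
```python
from h import *
st(); plan((.6035,-.1955,.095),0.016)
f=robot.grab_frame("wrist");cv2.imwrite("pics/w7.png",f["img"][:,:,::-1])
```

```text
t 28.4 grasp [ 0.6037 -0.1685  0.2124] F [ 0.2  0.6 -0.8] op 0.0851 jaw [1.    0.015 0.001] x [ 0.015 -1.    -0.   ] y [ 0.001  0.    -1.   ] q [-0.35  0.53  1.48  0.    1.14 -0.36]
turn [-0.001 -0.001 -0.   ] shift [ 2.7  11.74 -0.06] rows>= 2.4 t 28.4
```

View pics/w7.png

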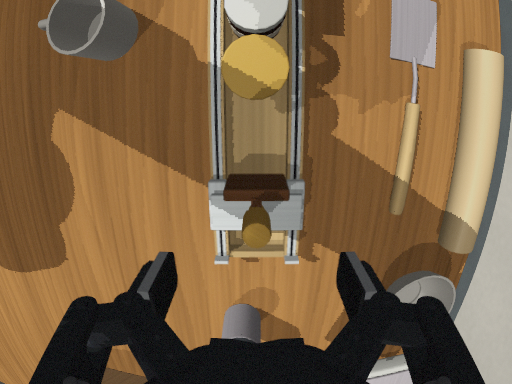

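{"name": "servo_tool", "arguments": {"series": [[[0,0,0,2.7,2,0,1],[0,0,0,2.7,6,0,1],[0,0,0,2.7,9.5,0,1],[0,0,0,2.7,11.5,0,1],[0,0,0,2.7,11.7,0,1],[0,0,0,2.7,11.7,0,1],[0,0,0,2.7,11.7,0,-1],[0,0,0,2.7,11.7,0,-1],[0,0,0,2.7,11.7,0,-1],[0,0,0,2.7,11.7,0,-1],[0,0,0,2.7,11.7,0,-1],[0,0,0,2.7,11.7,0,-1],[0,0,0,2.7,11.7,0,-1],[0,0,0,2.7,11.7,0,-1]]]}}

```text
time_s: 29.85
tool_pos: [0.6039, -0.1952, 0.2514]
tool_rot: [-1.217, 1.198, -1.197]
contact_force: [-6.6, 1.7, 8.9]
opening: 0.0245
```

{"name": "servo_tool", "arguments": {"series": [[[0,0,0,-1,0,0,-1],[0,0,0,-2,0,0,-1],[0,0,0,-3,0,0,-1],[0,0,0,-4,0,0,-1],[0,0,0,-5,0,0,-1],[0,0,0,-6,0,0,-1],[0,0,0,-6.5,0,0,-1],[0,0,0,-7,0,0,-1],[0,0,0,-7.3,0,0,-1],[0,0,0,-7.3,0,0,-1]]]}}

```text
time_s: 30.85
tool_pos: [0.6028, -0.1219, 0.2514]
tool_rot: [-1.217, 1.198, -1.197]
contact_force: [-6.5, 1.5, 9.6]
opening: 0.0248
```

Run:
```python
from h import *
st()
```

```text
t 30.85 grasp [ 0.6027 -0.1219  0.0964] F [-6.5  1.5  9.6] op 0.0248 jaw [ 1.     0.016 -0.   ] x [ 0.016 -1.    -0.   ] y [-0.  0. -1.] q [-0.28  0.65  1.59 -0.    0.9  -0.29]
```

{"name": "servo_tool", "arguments": {"series": [[[0,0,0,-0.2,0,0,-1],[0,0,0,-0.4,0,0,-1],[0,0,0,-0.6,0,0,-1],[0,0,0,-0.8,0,0,-1],[0,0,0,-1.0,0,0,-1],[0,0,0,-1.2,0,0,-1],[0,0,0,-1.4,0,0,-1],[0,0,0,-1.6,0,0,-1],[0,0,0,-1.8,0,0,-1],[0,0,0,-2.0,0,0,-1]]]}}

```text
time_s: 31.85
tool_pos: [0.6024, -0.1026, 0.2515]
tool_rot: [-1.218, 1.197, -1.198]
contact_force: [-6.9, -4.8, 8.8]
opening: 0.0245
```

{"name": "servo_tool", "arguments": {"series": [[[0,0,0,-0.1,0,0,-1],[0,0,0,-0.2,0,0,-1],[0,0,0,-0.3,0,0,-1],[0,0,0,-0.3,0,0,-1]]]}}

```text
time_s: 32.25
tool_pos: [0.6024, -0.0996, 0.2514]
tool_rot: [-1.218, 1.197, -1.198]
contact_force: [-7.2, -4.9, 8.8]
opening: 0.0249
```

{"name": "servo_tool", "arguments": {"series": [[[0,0,0,-0.1,0,0,-1],[0,0,0,-0.2,0,0,-1],[0,0,0,-0.3,0,0,-1],[0,0,0,-0.4,0,0,-1]]]}}

```text
time_s: 32.65
tool_pos: [0.6023, -0.0958, 0.2514]
tool_rot: [-1.218, 1.197, -1.198]
contact_force: [-6.9, -5.5, 8.0]
opening: 0.0246
```

{"name": "servo_tool", "arguments": {"series": [[[0,0,0,-0.1,0,0,-1],[0,0,0,-0.1,0,0,-1]]]}}

```text
time_s: 32.85
tool_pos: [0.6023, -0.0947, 0.2514]
tool_rot: [-1.218, 1.197, -1.198]
contact_force: [-7.7, -4.9, 8.2]
opening: 0.0241
```

{"name": "servo_tool", "arguments": {"series": [[[0,0,0,-0.1,0,0,-1],[0,0,0,-0.1,0,0,-1]]]}}

```text
time_s: 33.05
tool_pos: [0.6023, -0.0937, 0.2515]
tool_rot: [-1.218, 1.197, -1.198]
contact_force: [-8.0, -5.7, 8.5]
opening: 0.025
```

{"name": "servo_tool", "arguments": {"series": [[[0,0,0,-0.05,0,0,-1],[0,0,0,-0.05,0,0,-1]]]}}

```text
time_s: 33.25
tool_pos: [0.6023, -0.0933, 0.2514]
tool_rot: [-1.218, 1.197, -1.198]
contact_force: [-7.6, -5.3, 9.1]
opening: 0.0242
```

{"name": "servo_tool", "arguments": {"series": [[[0,0,0,-0.05,0,0,-1],[0,0,0,-0.05,0,0,-1]]]}}

```text
time_s: 33.45
tool_pos: [0.6023, -0.0928, 0.2514]
tool_rot: [-1.218, 1.197, -1.198]
contact_force: [-7.3, -5.4, 9.0]
opening: 0.0245
```

{"name": "servo_tool", "arguments": {"series": [[[0,0,0,-0.05,0,0,-1],[0,0,0,-0.05,0,0,-1]]]}}

```text
time_s: 33.65
tool_pos: [0.6023, -0.0923, 0.2515]
tool_rot: [-1.218, 1.197, -1.198]
contact_force: [-7.3, -4.7, 8.3]
opening: 0.0249
```

{"name": "servo_tool", "arguments": {"series": [[[0,0,0,-0.05,0,0,-1],[0,0,0,-0.05,0,0,-1]]]}}

```text
time_s: 33.85
tool_pos: [0.6023, -0.0918, 0.2514]
tool_rot: [-1.218, 1.197, -1.198]
contact_force: [-7.2, -6.1, 9.2]
opening: 0.0246
```

{"name": "servo_tool", "arguments": {"series": [[[0,0,0,-0.05,0,0,-1],[0,0,0,-0.05,0,0,-1]]]}}

```text
time_s: 34.05
tool_pos: [0.6022, -0.0913, 0.2514]
tool_rot: [-1.218, 1.197, -1.198]
contact_force: [-7.1, -4.4, 9.3]
opening: 0.0247
```

{"name": "servo_tool", "arguments": {"series": [[[0,0,0,-0.05,0,0,-1],[0,0,0,-0.05,0,0,-1]]]}}

```text
time_s: 34.25
tool_pos: [0.6023, -0.0908, 0.2514]
tool_rot: [-1.218, 1.197, -1.198]
contact_force: [-7.4, -5.4, 8.9]
opening: 0.0248
```

{"name": "servo_tool", "arguments": {"series": [[[0,0,0,-0.05,0,0,-1],[0,0,0,-0.05,0,0,-1]]]}}

```text
time_s: 34.45
tool_pos: [0.6022, -0.0903, 0.2515]
tool_rot: [-1.218, 1.197, -1.198]
contact_force: [-6.8, -5.7, 8.6]
opening: 0.0246
```

{"name": "servo_tool", "arguments": {"series": [[[0,0,0,-0.05,0,0,-1],[0,0,0,-0.05,0,0,-1]]]}}

```text
time_s: 34.65
tool_pos: [0.6022, -0.0898, 0.2514]
tool_rot: [-1.218, 1.197, -1.198]
contact_force: [-7.4, -5.0, 8.6]
opening: 0.0246
```

Run:
```python
from h import *
st();f=robot.grab_frame("wrist");g=robot.grab_frame("scene")["img"]
cv2.imwrite("pics/w8.png",np.hstack([f["img"][:230,150:380],cv2.resize(g[110:270,130:310],None,fx=3,fy=3)[:230*2][:460]]  if 0 else [cv2.resize(f["img"][:230,170:350],None,fx=2,fy=2),cv2.resize(g[145:245,150:290],None,fx=3,fy=4.6)])[:,:,::-1])
```

```text
t 34.65 grasp [ 0.6022 -0.09    0.0964] F [-7.4 -5.   8.6] op 0.0246 jaw [ 1.     0.016 -0.   ] x [ 0.016 -1.     0.001] y [-0.    -0.001 -1.   ] q [-0.22  0.64  1.61 -0.    0.89 -0.24]
```

View pics/w8.png

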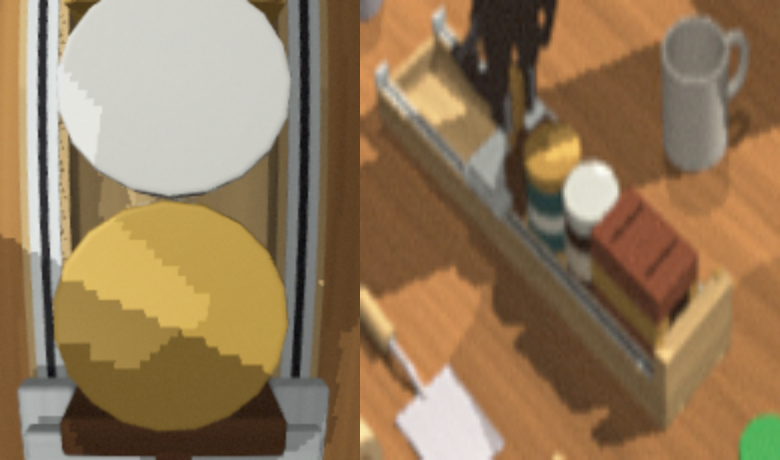

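The row is closed up on the stop, and there is still a small gap at the end block. Keep pressing in small steps.

{"name": "servo_tool", "arguments": {"series": [[[0,0,0,-0.05,0,0,-1],[0,0,0,-0.1,0,0,-1]]]}}

```text
time_s: 34.95
tool_pos: [0.6022, -0.0888, 0.2514]
tool_rot: [-1.218, 1.197, -1.198]
contact_force: [-8.2, -6.2, 9.0]
opening: 0.0242
```

{"name": "servo_tool", "arguments": {"series": [[[0,0,0,-0.05,0,0,-1],[0,0,0,-0.05,0,0,-1]]]}}

```text
time_s: 35.15
tool_pos: [0.6022, -0.0883, 0.2514]
tool_rot: [-1.218, 1.197, -1.198]
contact_force: [-6.7, -5.1, 10.0]
opening: 0.0248
```

{"name": "servo_tool", "arguments": {"series": [[[0,0,0,-0.05,0,0,-1],[0,0,0,-0.05,0,0,-1]]]}}

```text
time_s: 35.35
tool_pos: [0.6022, -0.0878, 0.2514]
tool_rot: [-1.218, 1.197, -1.198]
contact_force: [-8.1, -6.4, 9.1]
opening: 0.0247
```

{"name": "servo_tool", "arguments": {"series": [[[0,0,0,-0.05,0,0,-1],[0,0,0,-0.05,0,0,-1]]]}}

```text
time_s: 35.55
tool_pos: [0.6022, -0.0873, 0.2514]
tool_rot: [-1.218, 1.197, -1.198]
contact_force: [-7.2, -5.3, 9.3]
opening: 0.0245
```

Run:
```python
from h import *
s=robot.grab_frame("scene");t=robot.grab_frame("top")
lid((.6,-.01),"jar",.082);lid((.6,-.06),"tin",.082)
im=t["img"];print([tuple(int(x) for x in im[164,u]) for u in range(226,262)])
print(proj(t,[[.6,.1415,.066],[.6,.1595,.066],[.6,.1415,.086],[.6,.0955,.086]]).round(1))
u=proj(s,[[.6,.1415,.066],[.6,.1595,.066],[.6,.1415,.086],[.6,.0955,.086],[.6,.0495,.086]]);print(u.round(1))
g=s["img"][150:245,215:300];cv2.imwrite("pics/s9.png",cv2.resize(g,None,fx=7,fy=6.2,interpolation=cv2.INTER_CUBIC)[:,:,::-1])
```

```text
uv 255 110 [ 21 154 192]
blob (268, 216, 64, 53) ctr mm 626.2 -77.9 diam 41.4 area-diam 29.3
blob (182, 216, 64, 54) ctr mm 576.6 -78.7 diam 41.4 area-diam 31.1
blob (179, 193, 27, 20) ctr mm 568.6 -55.9 diam 16.6 area-diam 12.4
blob (442, 39, 60, 163) ctr mm 720.8 -6.2 diam 94.5 area-diam 62.6
blob (193, 0, 126, 137) ctr mm 593.4 11.2 diam 79.4 area-diam 59.8
blob (183, 0, 10, 182) ctr mm 567.5 -0.2 diam 88.7 area-diam 17.0
uv 254 211 [ 21 159 117]
blob (241, 315, 47, 28) ctr mm 606.8 -141.2 diam 35.7 area-diam 26.2
blob (443, 204, 27, 54) ctr mm 723.9 -73.5 diam 38.6 area-diam 23.9
blob (201, 101, 112, 86) ctr mm 600.5 -30.5 diam 57.0 area-diam 42.6
[(176, 127, 84), (178, 130, 86), (188, 143, 97), (206, 168, 118), (219, 185, 131), (219, 186, 133), (214, 181, 130), (198, 167, 120), (165, 138, 99), (140, 111, 80), (147, 104, 76), (158, 104, 77), (156, 100, 74), (153, 97, 73), (152, 96, 72), (145, 92, 69), (130, 84, 63), (124, 80, 60), (136, 87, 66), (148, 95, 71), (152, 96, 72), (151, 95, 72), (147, 92, 70), (138, 87, 65), (137, 86, 65), (146, 93, 70), (151, 95, 72), (152, 96, 73), (148, 94, 71), (137, 87, 66), (123, 80, 61), (129, 83, 63), (144, 92, 69), (151, 95, 72), (152, 96, 73), (156, 101, 78)]
[[236.1 163.3]
 [230.9 163.2]
 [235.9 162.5]
 [249.4 162.9]]
[[255.1 210. ]
 [259.7 213.1]
 [255.1 205.3]
 [243.7 197.4]
 [232.6 189.8]]
```

View pics/s9.png

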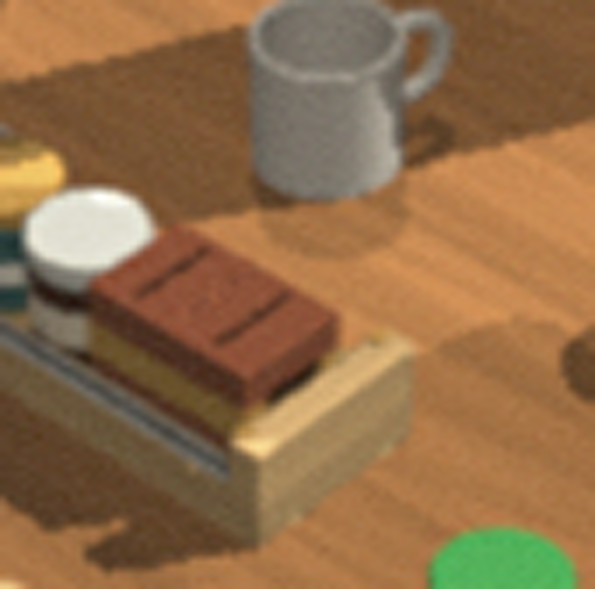

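The end block face sits some mm farther than I estimated: in the top view the carton front is at column ~236 and the block edge at ~233.5. Continue under force control.

{"name": "servo_tool", "arguments": {"series": [[[0,0,0,-0.05,0,0,-1],[0,0,0,-0.1,0,0,-1]]]}}

```text
time_s: 35.95
tool_pos: [0.6022, -0.0864, 0.2515]
tool_rot: [-1.218, 1.197, -1.198]
contact_force: [-7.3, -6.1, 8.5]
opening: 0.0246
```

{"name": "servo_tool", "arguments": {"series": [[[0,0,0,-0.05,0,0,-1],[0,0,0,-0.1,0,0,-1]]]}}

```text
time_s: 36.15
tool_pos: [0.6022, -0.0854, 0.2514]
tool_rot: [-1.218, 1.197, -1.198]
contact_force: [-7.0, -5.4, 8.9]
opening: 0.0249
```

{"name": "servo_tool", "arguments": {"series": [[[0,0,0,-0.05,0,0,-1],[0,0,0,-0.05,0,0,-1]]]}}

```text
time_s: 36.35
tool_pos: [0.6021, -0.0848, 0.2514]
tool_rot: [-1.218, 1.197, -1.198]
contact_force: [-7.7, -4.4, 9.0]
opening: 0.0246
```

{"name": "servo_tool", "arguments": {"series": [[[0,0,0,-0.05,0,0,-1],[0,0,0,-0.05,0,0,-1]]]}}

```text
time_s: 36.55
tool_pos: [0.6021, -0.0843, 0.2514]
tool_rot: [-1.218, 1.197, -1.198]
contact_force: [-7.8, -6.1, 9.1]
opening: 0.0251
```

{"name": "servo_tool", "arguments": {"series": [[[0,0,0,-0.05,0,0,-1],[0,0,0,-0.05,0,0,-1]]]}}

```text
time_s: 36.75
tool_pos: [0.6021, -0.0838, 0.2514]
tool_rot: [-1.218, 1.197, -1.198]
contact_force: [-6.9, -5.5, 8.9]
opening: 0.0243
```

{"name": "servo_tool", "arguments": {"series": [[[0,0,0,-0.05,0,0,-1],[0,0,0,-0.05,0,0,-1]]]}}

```text
time_s: 36.95
tool_pos: [0.6021, -0.0833, 0.2514]
tool_rot: [-1.218, 1.197, -1.198]
contact_force: [-7.5, -5.9, 9.5]
opening: 0.0245
```

{"name": "servo_tool", "arguments": {"series": [[[0,0,0,-0.05,0,0,-1],[0,0,0,-0.05,0,0,-1]]]}}

```text
time_s: 37.15
tool_pos: [0.6021, -0.0828, 0.2514]
tool_rot: [-1.218, 1.197, -1.198]
contact_force: [-7.8, -4.4, 7.9]
opening: 0.0244
```

{"name": "servo_tool", "arguments": {"series": [[[0,0,0,-0.05,0,0,-1],[0,0,0,-0.05,0,0,-1]]]}}

```text
time_s: 37.35
tool_pos: [0.6021, -0.0823, 0.2514]
tool_rot: [-1.218, 1.197, -1.198]
contact_force: [-8.0, -5.6, 9.9]
opening: 0.0244
```

Run:
```python
from h import *
t=robot.grab_frame("top");s=robot.grab_frame("scene");im=t["img"]
for v in(160,166,170):print([int(x) for x in im[v,224:262,0]],[int(x) for x in im[v,224:262,2]])
b=np.hstack([cv2.resize(im[145:190,215:315],(500,225),interpolation=cv2.INTER_CUBIC)])
c=cv2.resize(s["img"][135:245,170:300],(500,375*500//500),interpolation=cv2.INTER_CUBIC)
cv2.imwrite("pics/m10.png",np.vstack([b,c])[:,:,::-1])
```

```text
[179, 179, 179, 181, 188, 206, 218, 219, 216, 201, 172, 147, 147, 151, 152, 151, 145, 133, 133, 145, 151, 152, 154, 159, 166, 164, 156, 152, 151, 144, 130, 124, 136, 147, 152, 151, 147, 142] [85, 86, 86, 87, 96, 116, 130, 133, 131, 121, 100, 78, 72, 72, 72, 71, 69, 64, 64, 69, 72, 72, 73, 75, 78, 77, 74, 73, 72, 69, 63, 61, 66, 70, 73, 73, 72, 87]
[175, 175, 176, 177, 187, 206, 219, 219, 213, 196, 167, 146, 148, 152, 152, 149, 137, 124, 130, 144, 151, 153, 154, 158, 161, 160, 155, 153, 152, 145, 130, 124, 136, 147, 152, 151, 146, 152] [83, 83, 84, 85, 97, 118, 132, 133, 129, 118, 97, 76, 72, 73, 73, 72, 66, 62, 63, 70, 73, 74, 74, 76, 77, 77, 75, 74, 74, 70, 64, 61, 66, 71, 73, 74, 77, 112]
[172, 172, 172, 174, 184, 204, 218, 218, 212, 196, 169, 148, 148, 152, 152, 151, 147, 143, 145, 150, 152, 153, 155, 158, 157, 156, 154, 153, 152, 149, 144, 140, 145, 149, 151, 152, 146, 129] [82, 82, 82, 84, 96, 119, 133, 133, 129, 117, 97, 77, 72, 72, 73, 72, 71, 69, 70, 71, 73, 73, 74, 75, 75, 75, 74, 73, 73, 72, 70, 68, 71, 72, 73, 73, 71, 69]
```

View pics/m10.png

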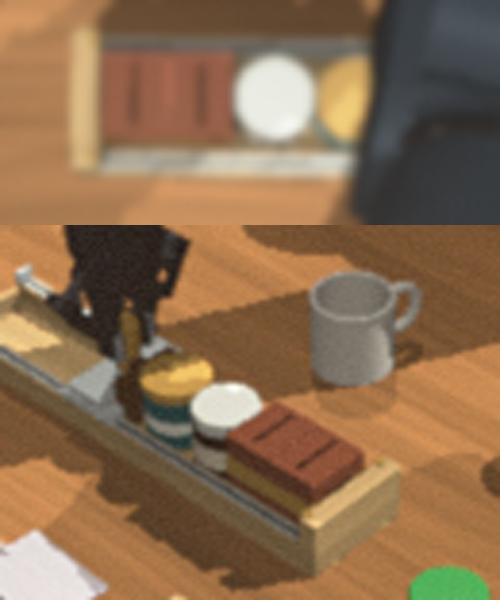

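Carton front is now about at the block's edge (top view ~col 234.5 against 233.5), so keep stepping.

{"name": "servo_tool", "arguments": {"series": [[[0,0,0,-0.05,0,0,-1],[0,0,0,-0.05,0,0,-1]]]}}

```text
time_s: 37.65
tool_pos: [0.6021, -0.0818, 0.2514]
tool_rot: [-1.218, 1.197, -1.198]
contact_force: [-7.0, -4.6, 9.4]
opening: 0.0249
```

{"name": "servo_tool", "arguments": {"series": [[[0,0,0,-0.05,0,0,-1],[0,0,0,-0.05,0,0,-1]]]}}

```text
time_s: 37.85
tool_pos: [0.6021, -0.0813, 0.2515]
tool_rot: [-1.218, 1.197, -1.198]
contact_force: [-7.6, -5.7, 8.8]
opening: 0.0248
```

{"name": "servo_tool", "arguments": {"series": [[[0,0,0,-0.05,0,0,-1],[0,0,0,-0.05,0,0,-1]]]}}

```text
time_s: 38.05
tool_pos: [0.6021, -0.0808, 0.2514]
tool_rot: [-1.218, 1.197, -1.198]
contact_force: [-7.6, -5.5, 8.5]
opening: 0.0247
```

{"name": "servo_tool", "arguments": {"series": [[[0,0,0,-0.05,0,0,-1],[0,0,0,-0.05,0,0,-1]]]}}

```text
time_s: 38.25
tool_pos: [0.6021, -0.0803, 0.2514]
tool_rot: [-1.218, 1.197, -1.198]
contact_force: [-7.6, -5.8, 8.8]
opening: 0.0244
```

{"name": "servo_tool", "arguments": {"series": [[[0,0,0,-0.05,0,0,-1],[0,0,0,-0.05,0,0,-1]]]}}

```text
time_s: 38.45
tool_pos: [0.6021, -0.0801, 0.2514]
tool_rot: [-1.218, 1.197, -1.198]
contact_force: [-7.6, -7.9, 8.8]
opening: 0.0246
```

{"name": "servo_tool", "arguments": {"series": [[[0,0,0,-0.05,0,0,-1],[0,0,0,-0.05,0,0,-1]]]}}

```text
time_s: 38.65
tool_pos: [0.6021, -0.0799, 0.2514]
tool_rot: [-1.219, 1.196, -1.199]
contact_force: [-8.3, -10.7, 8.2]
opening: 0.0249
```

{"name": "servo_tool", "arguments": {"series": [[[0,0,0,-0.03,0,0,-1],[0,0,0,-0.03,0,0,-1]]]}}

```text
time_s: 38.85
tool_pos: [0.602, -0.0799, 0.2514]
tool_rot: [-1.219, 1.196, -1.199]
contact_force: [-7.7, -12.8, 8.2]
opening: 0.025
```

Tight (force rose to 10.7–12.8 N with the stop stalled at y = -0.0799). Back off 5 mm by measured position.

{"name": "servo_tool", "arguments": {"series": [[[0,0,0,0.2,0,0,-1],[0,0,0,0.4,0,0,-1],[0,0,0,0.55,0,0,-1],[0,0,0,0.6,0,0,-1],[0,0,0,0.6,0,0,-1],[0,0,0,0.6,0,0,-1]]]}}

```text
time_s: 39.45
tool_pos: [0.6022, -0.0843, 0.2514]
tool_rot: [-1.217, 1.198, -1.197]
contact_force: [-7.8, 1.2, 9.6]
opening: 0.025
```

{"name": "servo_tool", "arguments": {"series": [[[0,0,0,0.06,0,0,-1],[0,0,0,0.06,0,0,-1]]]}}

```text
time_s: 39.65
tool_pos: [0.6022, -0.0848, 0.2514]
tool_rot: [-1.217, 1.198, -1.197]
contact_force: [-7.6, 2.0, 10.8]
opening: 0.0247
```

{"name": "servo_tool", "arguments": {"series": [[[0,0,0,0,0,0,-0.2],[0,0,0,0,0,0,0.2],[0,0,0,0,0,0,0.6],[0,0,0,0,0,0,1],[0,0,0,0,0,0,1],[0,0,0,0,0,0,1],[0,0,0,0,-3,0,1],[0,0,0,0,-7,0,1],[0,0,0,0,-11,0,1],[0,0,0,1,-15,0,1],[0,0,0,5,-17,0,1],[0,0,0,5,-17,0,1],[0,0,0,5,-17,0,1]]]}}

```text
time_s: 40.95
tool_pos: [0.603, -0.1353, 0.4206]
tool_rot: [-1.215, 1.198, -1.199]
contact_force: [0.6, 0.4, 0.3]
opening: 0.0854
```

Run:
```python
from h import *
st();f=robot.grab_frame("wrist")
cv2.imwrite("pics/w11.png",cv2.resize(f["img"][:290,160:360],(480,600*290//250*1)[:2] if 0 else (414,600),interpolation=cv2.INTER_CUBIC)[:,:,::-1])
lid((.601,-.04),"tin",.082);lid((.6,.015),"jar",.082)
```

```text
t 40.95 grasp [ 0.6032 -0.1353  0.2656] F [0.6 0.4 0.3] op 0.0854 jaw [1.    0.015 0.001] x [ 0.015 -1.    -0.   ] y [ 0.001  0.    -1.   ] q [-0.3   0.46  1.45  0.    1.23 -0.31]
uv 256 85 [ 21 149 198]
blob (246, 219, 34, 28) ctr mm 610.1 -203.0 diam 50.9 area-diam 35.0
blob (380, 127, 17, 62) ctr mm 752.2 -110.7 diam 71.6 area-diam 32.1
blob (225, 51, 54, 54) ctr mm 595.7 -31.4 diam 56.8 area-diam 55.1
uv 256 33 [ 34   8 213]
blob (386, 276, 35, 27) ctr mm 811.1 -302.6 diam 70.5 area-diam 51.0
blob (266, 117, 33, 36) ctr mm 628.8 -90.1 diam 47.5 area-diam 35.3
blob (214, 117, 37, 36) ctr mm 575.6 -90.5 diam 51.3 area-diam 40.3
blob (374, 25, 45, 69) ctr mm 752.0 1.6 diam 86.0 area-diam 67.9
blob (230, 0, 54, 46) ctr mm 599.3 29.5 diam 54.6 area-diam 52.8
```

{"name": "servo_tool", "arguments": {"series": [[[0,0,0,-4,0,0,1],[0,0,0,-8,0,0,1],[0,0,0,-11,0,0,1],[0,0,0,-12,0,0,1],[0,0,0,-12,0,0,1],[0,0,0,-12,0,0,1],[0,0,0,-12,0,0,1]]]}}

```text
time_s: 41.8
tool_pos: [0.6013, -0.0159, 0.4204]
tool_rot: [-1.216, 1.198, -1.199]
contact_force: [-0.3, -0.0, -0.5]
opening: 0.0857
```

Run:
```python
from h import *
st();lid((.601,-.025),"tin",.082);lid((.6,.03),"jar",.082)
f=robot.grab_frame("wrist");im=f["img"];h=cv2.cvtColor(im,cv2.COLOR_RGB2HSV).astype(int)
# carton tops strip + stop face along the centre line, at columns of x=.585,.615
for x in(.580,.620):
    for z,ys in((.086,np.arange(.175,.030,-.003)),(.072,np.arange(-.03,-.075,-.002))):
        uv=proj(f,[[x-.0162*y,y,z] for y in ys],True).astype(int)
        print(x,z,[(round(float(y),3),*(int(c) for c in h[b,a])) for y,(a,b) in zip(ys,uv) if 0<=b<384])
```

```text
t 41.8 grasp [ 0.6015 -0.016   0.2654] F [-0.3 -0.  -0.5] op 0.0857 jaw [1.    0.015 0.001] x [ 0.015 -1.     0.   ] y [ 0.001 -0.    -1.   ] q [-0.1   0.43  1.49 -0.    1.22 -0.12]
uv 256 182 [ 21 152 196]
blob (247, 284, 30, 23) ctr mm 609.3 -175.9 diam 51.1 area-diam 38.6
blob (228, 164, 50, 38) ctr mm 596.2 -30.6 diam 56.1 area-diam 44.7
blob (426, 50, 71, 14) ctr mm 847.3 140.3 diam 118.0 area-diam 34.8
blob (211, 8, 88, 11) ctr mm 596.5 158.2 diam 88.7 area-diam 32.8
uv 256 132 [ 34   9 210]
blob (267, 214, 27, 28) ctr mm 629.1 -78.2 diam 44.0 area-diam 33.4
blob (217, 214, 33, 28) ctr mm 572.7 -78.6 diam 45.5 area-diam 37.5
blob (368, 108, 47, 66) ctr mm 751.4 26.4 diam 86.0 area-diam 68.1
blob (230, 107, 52, 51) ctr mm 599.3 29.6 diam 55.3 area-diam 53.8
0.58 0.086 [(0.169, 16, 150, 151), (0.166, 16, 151, 150), (0.163, 16, 157, 148), (0.16, 18, 126, 154), (0.157, 19, 105, 177), (0.154, 19, 103, 175), (0.151, 19, 104, 171), (0.148, 10, 160, 131), (0.145, 9, 145, 135), (0.142, 9, 155, 132), (0.139, 9, 148, 133), (0.136, 9, 149, 135), (0.133, 10, 155, 133), (0.13, 9, 147, 154), 
[... 2177 characters left out ...]
 109), (0.049, 17, 50, 97), (0.046, 34, 11, 185), (0.043, 30, 10, 185), (0.04, 30, 9, 208), (0.037, 34, 10, 209), (0.034, 30, 9, 207), (0.031, 34, 10, 208)]
0.62 0.072 [(-0.03, 21, 156, 194), (-0.032, 21, 157, 192), (-0.034, 21, 157, 193), (-0.036, 21, 156, 194), (-0.038, 21, 153, 193), (-0.04, 21, 156, 193), (-0.042, 21, 153, 193), (-0.044, 21, 157, 192), (-0.046, 21, 155, 193), (-0.048, 21, 156, 193), (-0.05, 21, 155, 189), (-0.052, 19, 162, 134), (-0.054, 15, 158, 68), (-0.056, 16, 154, 43), (-0.058, 10, 149, 41), (-0.06, 13, 227, 36), (-0.062, 13, 155, 64), (-0.064, 8, 154, 53), (-0.066, 10, 179, 47), (-0.068, 12, 141, 49), (-0.07, 9, 151, 49), (-0.072, 17, 22, 83), (-0.074, 80, 7, 106)]
```

The jar is flush with the cartons, but the tin sits about 3 mm off the jar and 4 mm sideways. It was centred and flush when pressed, so it has shifted since, possibly from the announced knock. There is plenty of time, so I'll press the row again.

{"name": "servo_tool", "arguments": {"series": [[[0,0,0,4,0,0.1,1],[0,0,0,6.9,2,0.15,1],[0,0,0,6.9,6,0.15,1],[0,0,0,6.9,10,0.15,1],[0,0,0,6.9,14,0.15,1],[0,0,0,6.9,16.5,0.15,1],[0,0,0,6.9,16.9,0.15,1],[0,0,0,6.9,16.9,0.15,1],[0,0,0,6.9,16.9,0.15,-1],[0,0,0,6.9,16.9,0.15,-1],[0,0,0,6.9,16.9,0.15,-1],[0,0,0,6.9,16.9,0.15,-1],[0,0,0,6.9,16.9,0.15,-1],[0,0,0,6.9,16.9,0.15,-1],[0,0,0,6.9,16.9,0.15,-1],[0,0,0,6.9,16.9,0.15,-1]]]}}

```text
time_s: 43.55
tool_pos: [0.6028, -0.0839, 0.2524]
tool_rot: [-1.219, 1.201, -1.195]
contact_force: [-16.6, -1.1, 16.1]
opening: 0.0246
```

{"name": "servo_tool", "arguments": {"series": [[[0,0,0,-0.1,0,0,-1],[0,0,0,-0.2,0,0,-1],[0,0,0,-0.3,0,0,-1],[0,0,0,-0.3,0,0,-1]]]}}

```text
time_s: 43.95
tool_pos: [0.6028, -0.0811, 0.2524]
tool_rot: [-1.22, 1.2, -1.195]
contact_force: [-15.9, -2.7, 14.5]
opening: 0.0245
```

{"name": "servo_tool", "arguments": {"series": [[[0,0,0,-0.05,0,0,-1],[0,0,0,-0.1,0,0,-1],[0,0,0,-0.1,0,0,-1]]]}}

```text
time_s: 44.25
tool_pos: [0.6027, -0.0802, 0.2524]
tool_rot: [-1.22, 1.2, -1.196]
contact_force: [-16.9, -2.3, 13.9]
opening: 0.0244
```

{"name": "servo_tool", "arguments": {"series": [[[0,0,0,-0.05,0,0,-1],[0,0,0,-0.1,0,0,-1],[0,0,0,-0.1,0,0,-1]]]}}

```text
time_s: 44.55
tool_pos: [0.6027, -0.0792, 0.2524]
tool_rot: [-1.22, 1.2, -1.196]
contact_force: [-16.1, -3.4, 15.6]
opening: 0.0247
```

{"name": "servo_tool", "arguments": {"series": [[[0,0,0,-0.05,0,-0.1,-1],[0,0,0,-0.05,0,-0.1,-1]]]}}

```text
time_s: 44.75
tool_pos: [0.6022, -0.0789, 0.2524]
tool_rot: [-1.218, 1.198, -1.197]
contact_force: [-9.6, -4.6, 9.6]
opening: 0.0246
```

{"name": "servo_tool", "arguments": {"series": [[[0,0,0,-0.05,0,0,-1],[0,0,0,-0.05,0,0,-1]]]}}

```text
time_s: 44.95
tool_pos: [0.6023, -0.0787, 0.2524]
tool_rot: [-1.219, 1.198, -1.198]
contact_force: [-10.8, -7.7, 10.3]
opening: 0.0247
```

{"name": "servo_tool", "arguments": {"series": [[[0,0,0,-0.05,0,0,-1],[0,0,0,-0.05,0,0,-1]]]}}

```text
time_s: 45.15
tool_pos: [0.6023, -0.0786, 0.2524]
tool_rot: [-1.219, 1.197, -1.198]
contact_force: [-11.2, -10.6, 9.7]
opening: 0.0247
```

{"name": "servo_tool", "arguments": {"series": [[[0,0,0,-0.03,0,0,-1],[0,0,0,-0.03,0,0,-1],[0,0,0,-0.03,0,0,-1]]]}}

```text
time_s: 45.45
tool_pos: [0.6023, -0.0785, 0.2524]
tool_rot: [-1.219, 1.197, -1.198]
contact_force: [-10.3, -12.0, 9.3]
opening: 0.0247
```

{"name": "servo_tool", "arguments": {"series": [[[0,0,0,0.1,0,0,-1],[0,0,0,0.2,0,0,-1],[0,0,0,0.3,0,0,-1],[0,0,0,0.4,0,0,-1],[0,0,0,0.5,0,0,-1],[0,0,0,0.6,0,0,-1],[0,0,0,0.63,0,0,-1],[0,0,0,0.63,0,0,-1]]]}}

```text
time_s: 46.25
tool_pos: [0.6024, -0.0832, 0.2524]
tool_rot: [-1.217, 1.199, -1.196]
contact_force: [-10.4, 0.5, 11.3]
opening: 0.0245
```

{"name": "servo_tool", "arguments": {"series": [[[0,0,0,0.04,0,0,-1],[0,0,0,0.04,0,0,-1]]]}}

```text
time_s: 46.45
tool_pos: [0.6024, -0.0835, 0.2524]
tool_rot: [-1.217, 1.199, -1.196]
contact_force: [-10.0, 2.7, 12.5]
opening: 0.0244
```

{"name": "servo_tool", "arguments": {"series": [[[0,0,0,0,0,0,-0.4],[0,0,0,0,0,0,-0.2],[0,0,0,0,0,0,0],[0,0,0,0,0,0,0.5],[0,0,0,0,0,0,1],[0,0,0,0,0,0,1],[0,0,0,0,-3,0,1],[0,0,0,0,-7,0,1],[0,0,0,0,-11,0,1],[0,0,0,0,-15,0,1],[0,0,0,-3,-17,0,1],[0,0,0,-7,-17,0,1],[0,0,0,-7,-17,0,1],[0,0,0,-7,-17,0,1],[0,0,0,-7,-17,0,1]]]}}

```text
time_s: 47.95
tool_pos: [0.6018, -0.0144, 0.4214]
tool_rot: [-1.216, 1.197, -1.198]
contact_force: [0.0, -0.3, 0.8]
opening: 0.0854
```

Run:
```python
from h import *
st();lid((.6,.03),"jar",.082)
f=robot.grab_frame("wrist");h=cv2.cvtColor(f["img"],cv2.COLOR_RGB2HSV).astype(int)
m=((h[:,:,0]>15)&(h[:,:,0]<28)&(h[:,:,1]>138)&(h[:,:,2]>95)).astype(np.uint8)
u,v=proj(f,[.6,-.029,.082],True)[0].astype(int)
k=np.zeros_like(m);k[v-35:v+35,u-35:u+35]=1;m=cv2.morphologyEx(m*k,2,np.ones((5,5)))
c=max(cv2.findContours(m,0,2)[0],key=cv2.contourArea);W=cast(f,cv2.convexHull(c)[:,0],.082,True)[:,:2]
print(cv2.minEnclosingCircle((W*1000).astype(np.float32)),2000*np.sqrt(cv2.contourArea(W.astype(np.float32))/np.pi))
t=robot.grab_frame("scene")
```

```text
t 47.95 grasp [ 0.6019 -0.0144  0.2664] F [ 0.  -0.3  0.8] op 0.0854 jaw [1.    0.016 0.001] x [ 0.016 -1.     0.   ] y [ 0.001 -0.    -1.   ] q [-0.1   0.43  1.49 -0.    1.22 -0.12]
uv 255 133 [ 30  10 211]
blob (267, 215, 27, 28) ctr mm 629.1 -78.3 diam 43.6 area-diam 33.0
blob (217, 215, 33, 28) ctr mm 573.4 -78.3 diam 45.7 area-diam 37.8
blob (367, 109, 48, 66) ctr mm 751.6 26.8 diam 86.0 area-diam 68.2
blob (230, 109, 52, 50) ctr mm 598.9 29.6 diam 56.4 area-diam 53.9
((596.4310913085938, -25.982189178466797), 29.236984252929688) 56.75456195617175
```

Run:
```python
from rig import robot
print(robot.hand_in())
```

```text
the job is handed in; nothing more can be done
None
```

I packed the tray and handed the job in at about 48 s of the 210 s. Four goods were on the table: two cartons, the teal tin and the jar. They stand upright in one row from the end block, in the order carton, carton, jar, tin.

- **Pressing and back-off:** I slid the stop up until it stalled at about 12 N, then backed it off 5.0 mm by measured position.
- **Second press:** After the first back-off the tin sat about 3 mm away from the jar and 4 mm to one side, possibly from the knock you mentioned. I pressed again to about 12 N and backed off 5 mm again.
- **Last checks:** The wrist camera showed the cartons spanning 92 mm and touching the jar; I measured that before the second press, which didn't move the jar. After it, the tin was touching the jar within measuring error, but still about 4 mm off the centre line. The gripper was clear of everything.
- **A measurement that disagreed:** My camera estimate put the end block's face about 12 mm short of where the row actually pressed tight. I relied on the force reading for that instead.
- **Not checked at the end:** I didn't measure the mug, spool and shaker again, but the arm never worked near them. I had used all 16 picture views, so the final state was checked by numbers only.

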